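# Stow the chisels and V-blocks, shut the drawer to its detent

### The arm

A 6-joint arm with a two-finger parallel gripper is mounted at the origin on the work surface. World frame = base frame: x ahead of the robot, y to its left, z up, the work surface at z = 0. Lengths are in mm, angles in rad, forces in N, time in s.
With the tool pointing down it reaches from about 300 to 775 mm from the base axis. Payload 14.6 kg.
Tool frame: the origin (TCP) lies on the centre line of the jaws, within the pads' length; the fingertips stand 8 mm ahead of it and the grasp point (between the pads) lies 11 mm behind it; z points along the fingers, y is the direction in which the jaws open and shut (so a half turn about z gives the same grasp; the last joint's range is limited). The gripper opens to 94 mm and grips with 3 to 60 N. Pads are 16 mm wide; open, the fingers measure 119 mm over their backs; the gripper's body (75 mm by 177 mm) begins 78 mm behind the grasp point.
Start: joints at [-1.195, 0.3, 1.521, -0, 1.321, -0.067], TCP at [235.651, -496.949, 213.446] pointing down, gripper open.
Joint ranges: [-3.03, 3.03], [-0.79, 2.21], [0.23, 2.52], [-1.04, 4.18], [0, 3.07], [-2.55, 2.55]. Speed limits (rad/s): [2.22, 2.22, 2.57, 3.14, 3.14, 3.14].

### API

Orientations are given as [roll, pitch, yaw] about the fixed x, y, z axes, in that order (R = Rz(yaw) Ry(pitch) Rx(roll)).
In Python, from cell import read_state, cams, manip gives the robot as it stands.
- The arm moves only by the shell command python3 -m handwheel 'ROWS' [OPENING] [FORCE]. ROWS is JSON, a list of rows, each a list of 4 numbers: the shift along the tool's x, y, z in m, then the turn about the tool's z in degrees. In form: [[dx, dy, dz, turn], ...]. A call has 1 to 5 rows; each row is the pose to reach, as a shift and turn from the pose measured when the call began, along the tool's axes at that moment; what a row does not reach only later rows make up. A row lasts 1/8 s, in which the tool goes at most 62.5 mm and 10.7 degrees, less where a joint would pass 70% of its speed; a pose out of reach is approached as far as the arm can. A call with a gripper value outside its range is refused whole. OPENING is the closure, from 0 (fully open) to 1 (shut), set as the call begins (- or left out, the last holds). The fingers move at their own pace and stop on an object; FORCE is the grip in N (left out, the last holds). Time passes only in rows, so rows that repeat a pose let the fingers close. It gives the time, the measured TCP pose, the force and the opening at its end, in the units of the state.
- read_state(): the state, without advancing time (a new reading comes with each control period).
- cams.camera(name): name is "side" or "top" or "wrist"; returns the picture (400x640x3 uint8, red, green, blue); there is no depth.
- cams.get_calibration(name): a dict with "vertical_fov" (degrees; the focal length in pixels is half the picture's height over the tangent of half this angle, whatever the lens; pixels are square), "cx", "cy" (the principal point, pixels), "R" (3x3) and "t" (3): a world point X has camera coordinates R X + t. Camera axes: x right, y down, z forward; pixel columns grow to the right and rows downward; lengths in mm; the calibration is good to about 2 mm. A picture is of the moment at which its call begins: read the wrist's pose just before it. get_calibration takes no time and is no camera call; for the wrist camera it gives the pose at the moment of the call.
- manip.sign_off(): hands the job in, once; it reports no verdict.
The state is a dict: "clock": time; "joints": joint angles; "qd": joint speeds; "effort": joint torques, N m; "eef_pos": TCP position; "eef_rot": TCP orientation; "wrist_force": force on the tool from outside, world axes, zero at the start; "moment": the same for the moment, N m; "finger_gap": finger opening in mm.
Only numpy, scipy, OpenCV 4.12 (cv2) and the standard library are available. Lean on these libraries where they do the work, as an engineer would, in place of code of your own. Each camera call takes 0.05 s, during which the arm holds its last target. There are 200 camera calls.

### The job

Tidy this workshop bench: lever open the stuck red lid of the flat grey case with the blade of the putty knife, not with the fingers, and leave the lid standing up, well open. Put every V-block in the case, put every chisel and the putty knife in the drawer of the green tool chest, then push the drawer fully home so that it clicks in and stays. Leave the spray can, the glue bottle and the tape roll where they are.

Things in the scene. Friction and masses are not known exactly. Their poses are not given: they have to be found in the camera images.
- chest: Dark green steel tool chest, 250 (x) x 236 (y) x 90 mm high, fixed to the bench. Origin: centre of its underside. Its front, with one drawer that starts open, looks along its -x. The front plane is 125 mm from the origin.
- drawer (a joint): How far the drawer stands out along the chest's -x, in m: 0 fully home, 0.185 fully out; it starts nearly fully out. It runs with about 2 N of friction and stays where it is left. In the last 15 mm a spring roller first pushes back, so that up to about 8 N is needed; once past it (about 7 mm from home) the drawer is drawn in to 0 and held.
- drawer_in (a point): Centre of the drawer's inner floor, 14 mm above the bench, moving with the drawer; axes parallel to the chest's. Inside the drawer is 200 (x) x 200 (y) mm; side and back walls are 45 mm high and 5 mm thick. The front panel is 10 mm thick, its inner face at x = -100 mm, and rises to 72 mm above the inner floor. Only the part outside the chest's front plane (as long as the joint value) is open from above; the chest's top covers the rest.
- drawer_handle (a point): Middle of the horizontal steel bar handle, 110 mm long (along y), about 10 mm thick, 35 mm in front of the drawer's front panel and 56 mm above the bench.
- case: Flat grey case with a red lid, 160 (x) x 230 (y) x 67 mm high with the lid shut, fixed to the bench; walls and floor 5 mm. Origin: centre of its underside. Its front looks along its -x.
- case_in (a point): Centre of the case's inner floor, 5 mm above the bench; axes parallel to the case's. Inside: 150 (x) x 220 (y) x 57 mm deep. A 10 mm steel catch stands in the front left corner, near y = +100 mm.
- case_notch (a point): Centre of the mouth of the pry notch in the middle of the case's front wall: an opening 60 mm wide (y) and 10 mm high (52 to 62 mm above the bench), straight under the lid's front edge, through the 5 mm wall. The lid's underside is its upper side. A blade goes in along the case's +x.
- lid_hinge (a point): Middle of the lid's hinge line, which runs along the case's y at the far (+x) upper edge, 62 mm above the bench.
- lid (a joint): Angle of the lid in rad: 0 shut, 1.57 upright, 1.9 its stop. A snap catch holds it shut: about 5 N upward at the front edge frees it, within the first 6 mm of rise; then about 2 N moves it, and the stiff hinge keeps it where it is left.
- lid_panel: The red lid panel, 160 x 230 x 5 mm, no handle. Origin on the hinge line; the panel runs 160 mm along its own -x (towards the front) and its underside is at its z = 0.
- knife: Putty knife, 135 mm long, lying flat: dark wooden handle 80 long x 24 wide x 22 mm thick (x from -67.5 to 12.5 mm), then a stiff steel blade 55 long x 30 wide x 2.5 mm thick at half the handle's height. Origin: centre of its underside as it lies, x along it towards the blade. 90 g, balanced near the origin.
- knife_tip (a point): Middle of the blade's front edge, 67.5 mm ahead of the knife's origin and 11 mm above its underside.
- vblock0: Steel-coloured V-block, 70 long x 40 wide x 32 mm high with a V groove along its top, about 280 g. Origin: centre of its underside as it lies, x along its length. Starts flat on the bench. May be absent. 
- vblock1: Steel-coloured V-block, 70 long x 40 wide x 32 mm high with a V groove along its top, about 280 g. Origin: centre of its underside as it lies, x along its length. Starts flat on the bench. May be absent. 
- vblock2: Steel-coloured V-block, 70 long x 40 wide x 32 mm high with a V groove along its top, about 280 g. Origin: centre of its underside as it lies, x along its length. Starts flat on the bench. May be absent. 
- chisel0: Wood chisel, 130 mm long, with a yellow handle 75 long x 26 wide x 22 mm thick (x from -65 to 10 mm) and a steel blade 18 wide x 4 mm thick at half that height; about 100 g, balanced near the origin. Origin: centre of its underside as it lies, x along its length. Starts flat on the bench. May be absent. 
- chisel1: Wood chisel, 130 mm long, with a yellow handle 75 long x 26 wide x 22 mm thick (x from -65 to 10 mm) and a steel blade 18 wide x 4 mm thick at half that height; about 100 g, balanced near the origin. Origin: centre of its underside as it lies, x along its length. Starts flat on the bench. May be absent. 
- spray_can: Spray can with an orange label, 60 mm across, 160 mm high, standing; leave it alone. Origin: centre of its underside.
- glue_bottle: Glue bottle with a red cap, 56 mm across, 140 mm high, standing; leave it alone. Origin: centre of its underside.
- tape_roll: Blue roll of tape lying flat, 80 mm across, 24 mm high; leave it alone. Origin: centre of its underside.
There are look-alikes about, which are no part of the job. Leave any blue or turquoise look-alike of the chisel0 alone.

How it is judged:
By the outcome, as a careful person would: the job done as asked, in the order asked, and still so for the second after the job is handed in, with the robot touching nothing.
Of vblock0, vblock1, vblock2, chisel0, chisel1 only 3 to 5 are there at a start; the rules pass over those that are not, and their reading is None.
At some moment in a run one of vblock0, vblock1, vblock2, chisel0, chisel1 may be knocked a few centimetres aside while the robot is not near it.
It also fails if it takes over 210 s, if anything falls off the work surface, if the arm or the gripper's body presses on something with over 40 N, if the wrist force passes 120 N, or if a joint passes its speed limit or range.

## Working session

There is one attempt and no reset: what is moved stays moved. The work goes in short steps, Python scripts to look and compute and a shell command to move; the robot and the scene stay as the last step left them, time stands still between calls to the robot, and variables do not carry over. Pictures are saved under pics/ and viewed, about 12 in all and at most 16, crops included, and the job is handed in when it is done.

```bash
mkdir -p pics; ls; python3 - <<'E'
from cell import read_state,cams
import cv2,numpy as np
s=read_state();print(s)
for n in ("top","side"):
    im=cams.camera(n);cv2.imwrite(f"pics/{n}0.png",im[:,:,::-1]);
    c=cams.get_calibration(n);print(n,c)
print(cams.get_calibration("wrist"))
E
```

```text
pics
{'clock': 0.0, 'joints': array([-1.19462086e+00,  3.00414082e-01,  1.52156027e+00, -8.22380996e-06,
        1.32068542e+00, -6.66085323e-02]), 'qd': array([-0.00175723,  0.0015187 , -0.0019982 ,  0.00056088, -0.00037781,
       -0.00040495]), 'effort': array([-2.04918324e-03, -5.31813920e+01, -3.52737737e+01,  7.07885530e-02,
        2.43569026e-02, -6.42584610e-05]), 'eef_pos': array([ 235.55356637, -496.73864408,  212.9264023 ]), 'eef_rot': array([-3.14052737e+00, -6.30785638e-05,  4.42786001e-01]), 'wrist_force': array([ 0.2764062 , -0.14082823, -0.26834952]), 'moment': array([ 0.01609946, -0.00335873, -0.01358855]), 'finger_gap': 94.15713925130599}
top {'vertical_fov': 54.500915868538875, 'cx': 315.82970925559067, 'cy': 200.69580883259925, 'R': array([[-0.01492726, -0.99986196,  0.00729664],
       [-0.99766981,  0.01440786, -0.06668862],
       [ 0.06657428, -0.00827512, -0.99774716]]), 't': array([ 131.31293744,  543.96382028, 1253.89012389])}
side {'vertical_fov': 44.68407654612999, 'cx': 322.6780544371947, 'cy': 206.28874538045835, 'R': array([[-0.70315965, -0.71099168,  0.00757252],
       [-0.40676928,  0.39350771, -0.8244334 ],
       [ 0.58318544, -0.58278857, -0.56590832]]), 't': array([ 478.13392646,  251.87912674, 1482.63558584])}
{'vertical_fov': 64.54308848618837, 'cx': 319.2200049671413, 'cy': 198.86022473101707, 'R': array([[ 4.29122496e-01, -9.03246259e-01, -2.80888644e-04],
       [-8.66519883e-01, -4.11761928e-01,  2.82126581e-01],
       [-2.54945438e-01, -1.20823467e-01, -9.59377149e-01]]), 't': array([-550.75408327,  -30.62518759,  391.45591843])}
```

View pics/top0.png

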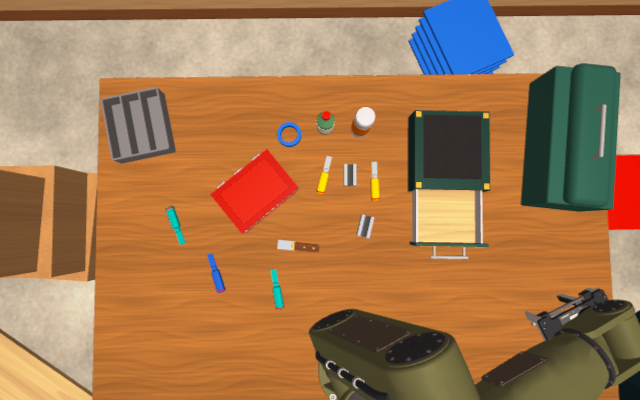

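View pics/side0.png

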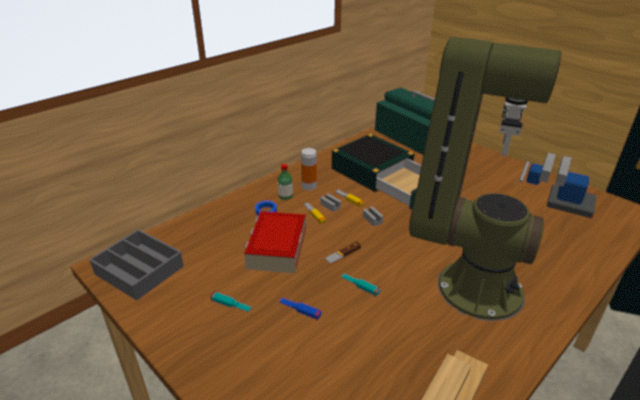

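Top view: red lid (254,191), V-blocks (350,174) and (366,226), yellow chisels (324,176) and (375,181), knife (298,246), tape (289,134), drawer open at (449,215). The turquoise ones (175,225), (277,288) and the blue one (216,272) are look-alikes.

```bash
cat > h.py <<'E'
import numpy as np,cv2
from cell import read_state,cams
def ray(c,uv):
    f=200/np.tan(np.radians(c["vertical_fov"])/2)
    R=np.array(c["R"]);t=np.array(c["t"])
    d=R.T@np.array([(uv[0]-c["cx"])/f,(uv[1]-c["cy"])/f,1.]);return -R.T@t,d
def onz(c,uv,z):
    o,d=ray(c,uv);return (o+d*(z-o[2])/d[2])[:2]
def proj(c,X):
    f=200/np.tan(np.radians(c["vertical_fov"])/2)
    p=np.array(c["R"])@np.array(X,float)+np.array(c["t"]);return np.array([c["cx"]+f*p[0]/p[2],c["cy"]+f*p[1]/p[2]])
def toolmove(target,yaw=None):
    """shift (m) in tool axes and turn (deg) to reach world target TCP mm"""
    from scipy.spatial.transform import Rotation as Ro
    s=read_state();M=Ro.from_euler("xyz",s["eef_rot"]).as_matrix()
    d=M.T@(np.array(target)-s["eef_pos"])/1000
    tn=None
    if yaw is not None:
        cur=s["eef_rot"][2]; tn=-np.degrees((yaw-cur+np.pi/2)%np.pi-np.pi/2)
    return np.round(d,4),tn
E
python3 - <<'E'
from h import *
for n in ("top","side","wrist"): print(n,(ray(cams.get_calibration(n),(320,200))[0]).round())
c=cams.get_calibration("top");hsv=cv2.cvtColor(cv2.imread("pics/top0.png"),cv2.COLOR_BGR2HSV)
def m(lo,hi,name,z,amin=30):
    k=cv2.inRange(hsv,lo,hi);cs,_=cv2.findContours(k,0,2)
    for q in cs:
        if cv2.contourArea(q)<amin: continue
        r=cv2.minAreaRect(q);b=cv2.boxPoints(r);P=np.array([onz(c,p,z) for p in b])
        print(name,np.round(r[0]),P.mean(0).round(),"sides",np.linalg.norm(P[1]-P[0]).round(),np.linalg.norm(P[2]-P[1]).round(),"dirs",np.degrees(np.arctan2(*(P[1]-P[0])[::-1])).round(1),P.round().tolist() if name=="lid" else "")
m((0,180,120),(6,255,255),"lid",67,300);m((22,150,150),(32,255,255),"yel",20)
for n,p,z in [("vb",(350,174),32),("vb",(366,226),32),("knifehandleend",(319,247),11),("kniftip",(278,244),11),("drawerfrontL",(413,244),86),("R",(488,244),86),("handle",(449,257),56),("chest fl",(411,188),90),("fr",(489,188),90),("bl",(417,112),90),("br",(488,112),90),("can",(365,118),160),("glue",(326,116),140)]:
    print(n,onz(c,p,z).round())
E
```

```text
top [ 461.  134. 1286.]
side [-426. 1105. 1043.]
wrist [ 310. -463.  384.]
lid [623. 192.] [ 557. -851.] sides 103.0 236.0 dirs -90.8 [[675.0, -807.0], [674.0, -910.0], [438.0, -893.0], [440.0, -792.0]]
lid [255. 191.] [575. 316.] sides 229.0 166.0 dirs -51.4 [[569.0, 457.0], [712.0, 277.0], [581.0, 175.0], [440.0, 354.0]]
yel [374. 188.] [586. -70.] sides 63.0 23.0 dirs -1.4 
yel [322. 182.] [609. 101.] sides 63.0 25.0 dirs -14.8 
vb [630.  11.]
vb [461. -37.]
knifehandleend [395. 115.]
kniftip [406. 249.]
drawerfrontL [ 403. -173.]
R [ 400. -405.]
handle [ 359. -294.]
chest fl [ 576. -172.]
fr [ 573. -414.]
bl [ 816. -198.]
br [ 813. -422.]
can [779. -24.]
glue [792.  90.]
```

```bash
python3 -m handwheel '[[0.035,-0.045,-0.03,0],[0.075,-0.09,-0.05,0],[0.115,-0.135,-0.07,0],[0.15,-0.18,-0.09,0],[0.19,-0.225,-0.11,0]]'
python3 -m handwheel '[[0.035,-0.045,-0.01,0],[0.075,-0.09,-0.02,0],[0.115,-0.135,-0.03,0],[0.15,-0.18,-0.03,0],[0.19,-0.225,-0.03,0]]'
python3 -m handwheel '[[0.03,-0.035,0,0],[0.06,-0.07,0,0],[0.06,-0.07,0,0]]'
python3 - <<'E'
from h import *
import json
s=read_state();print(s["eef_pos"],s["eef_rot"])
c=cams.get_calibration("wrist");im=cams.camera("wrist");cv2.imwrite("pics/w1.png",im[:,:,::-1])
import pickle;pickle.dump(c,open("w1.pkl","wb"))
E
```

```text
clock: 0.72
eef_pos: [310.1, -212.6, 322.9]
eef_rot: [-3.141, -0.0, 0.442]
wrist_force: [0.2, 1.3, 1.2]
finger_gap: 94.1
clock: 1.35
eef_pos: [385.4, 74.0, 353.4]
eef_rot: [-3.141, -0.001, 0.442]
wrist_force: [0.8, -0.6, -0.5]
finger_gap: 94.2
clock: 1.72
eef_pos: [409.7, 165.0, 352.6]
eef_rot: [-3.141, 0.001, 0.446]
wrist_force: [0.5, 0.3, -0.0]
finger_gap: 93.7
[409.67692308 165.01042954 352.58159005] [-3.14054100e+00  1.03532612e-03  4.45633055e-01]
```

View pics/w1.png

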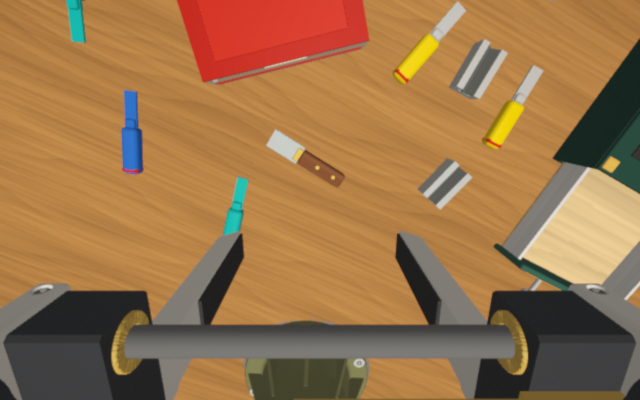

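Wrist view: the notch lies in the case's near front wall at about (300,60), knife at (305,158) blade to the upper left, V-blocks (445,183), (478,70), chisels (428,43), (512,108), drawer at right. Measuring by masks.

```bash
cat > meas.py <<'E'
from h import *
import pickle
def blobs(im_bgr,c,lo,hi,z,amin=80,amax=1e9):
    k=cv2.inRange(cv2.cvtColor(im_bgr,cv2.COLOR_BGR2HSV),lo,hi);k=cv2.morphologyEx(k,cv2.MORPH_CLOSE,np.ones((5,5),np.uint8));out=[]
    for q in cv2.findContours(k,0,2)[0]:
        if not amin<cv2.contourArea(q)<amax: continue
        W=np.array([onz(c,p[0],z) for p in q],np.float32);r=cv2.minAreaRect(W);b=cv2.boxPoints(r)
        e=b[1]-b[0],b[2]-b[1];e=max(e,key=np.linalg.norm)
        px=cv2.minAreaRect(q)[0]
        out.append((np.round(px),np.round(r[0],1),np.round(sorted(r[1]),1),round(float(np.degrees(np.arctan2(e[1],e[0]))%180),1)))
    return out
E
python3 - <<'E'
from meas import *
im=cv2.imread("pics/w1.png");c=pickle.load(open("w1.pkl","rb"))
hsv=cv2.cvtColor(im,cv2.COLOR_BGR2HSV)
for p in [(305,60),(445,175),(290,150),(320,170),(478,70),(430,45),(450,20),(250,75),(350,120)]: print(p,hsv[p[1],p[0]])
for n,lo,hi,z in [("yel",(22,150,120),(32,255,255),16),("grey",(0,0,90),(180,60,255),16),("grey32",(0,0,60),(180,60,255),32),("brown",(0,100,40),(12,220,140),18)]:
    for b in blobs(im,c,lo,hi,z): print(n,*b)
for n,p,z in [("tip",(274,138),11),("hend",(340,181),11),("lid corner",(206,81),62),("lidcorner2",(368,41),62),("notch l",(265,68),57),("notch r",(335,50),57)]: print(n,onz(c,p,z).round(1))
cv2.imwrite("pics/w1c.png",cv2.resize(im[30:220,190:520],None,fx=2.4,fy=2.4,interpolation=cv2.INTER_CUBIC))
E
```

```text
(305, 60) [  6 141 170]
(445, 175) [ 34   9 202]
(290, 150) [ 55   7 208]
(320, 170) [ 11 156 137]
(478, 70) [30 17 91]
(430, 45) [ 26 244 242]
(450, 20) [ 23  12 198]
(250, 75) [  3 179 184]
(350, 120) [ 16 156 183]
yel [503. 124.] [581.1 -71.5] [31.3 74.8] 0.4
yel [415.  59.] [603.8  99.8] [26.7 76.1] 165.1
grey [320. 367.] [ 32.7 -16.7] [157.1 760.4] 115.6
grey [ 20. 332.] [-148.1  535.4] [ 98.7 313.8] 173.9
grey [604. 318.] [ 347.6 -469.1] [124.5 345.5] 41.5
grey [433. 286.] [ 286.9 -126.6] [ 73.4 256.6] 65.3
grey [205. 284.] [108.8 250.9] [ 72.7 259.5] 166.5
grey [546. 207.] [ 494.  -215.3] [ 45.4 186.6] 178.6
grey [445. 183.] [462.  -39.7] [53.9 72.5] 165.5
grey [285. 146.] [404.  221.2] [30.3 55. ] 83.0
grey [527.  84.] [646.3 -70.8] [19.3 53.9] 0.2
grey [478.  69.] [631.5   8. ] [50.9 78.7] 179.1
grey [448.  21.] [668.   83.1] [19.5 55.2] 167.4
grey32 [ 55. 341.] [-128.4  480.3] [209.9 259.2] 25.6
grey32 [588. 316.] [ 359.2 -433.7] [209.6 329.2] 25.7
grey32 [320. 314.] [141.2  35.3] [361.1 736.4] 115.6
grey32 [544. 206.] [ 493.  -199.7] [ 51.5 181.5] 179.5
grey32 [445. 183.] [462.7 -32.2] [52.2 70.2] 165.5
grey32 [285. 146.] [406.5 220.6] [29.4 53.3] 83.0
grey32 [527.  84.] [641.1 -62.2] [18.7 52.2] 0.2
grey32 [478.  69.] [626.8  14. ] [49.3 76.2] 179.1
grey32 [448.  21.] [662.2  86.8] [18.9 53.4] 167.4
brown [321. 169.] [396.1 154.2] [23.6 75.9] 83.4
tip [407.4 242.9]
hend [390.  116.3]
lid corner [445.6 353. ]
lidcorner2 [585.3 176.4]
notch l [495.9 287.5]
notch r [557.5 211.1]
```

View pics/w1c.png

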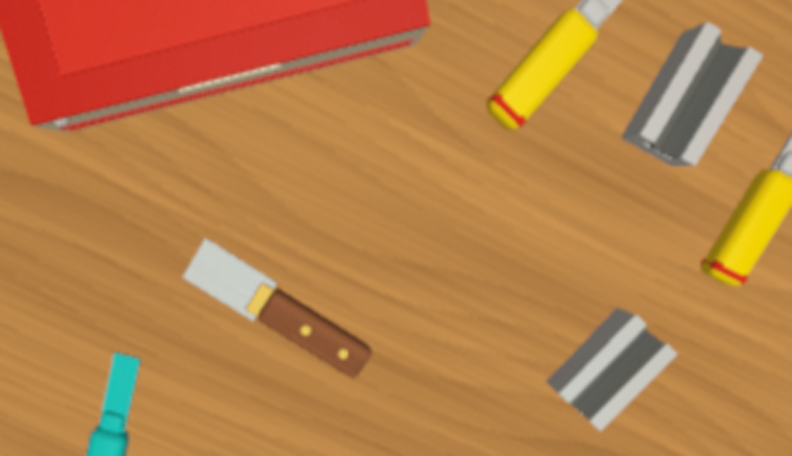

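Of the yellow-handled tools, only chisels at (428,43) and (512,108) fit; blue/turquoise ones (132,130), (235,205), (75,15) are look-alikes. The crop confirms this and the knife (290,150 blade, 320,170 handle). Going for the knife.

```bash
python3 -m handwheel '[[0,-0.005,0.05,-10.5],[-0.001,-0.01,0.1,-21],[-0.003,-0.018,0.15,-31.5],[-0.003,-0.018,0.2,-42],[-0.003,-0.018,0.25,-52.5]]' 0
python3 -m handwheel '[[0,0,0,-4],[0,0,0.02,-4],[0,0,0.02,-4]]'
python3 - <<'E'
from meas import *
s=read_state();c=cams.get_calibration("wrist");im=cams.camera("wrist")[:,:,::-1].copy();cv2.imwrite("pics/w2.png",im)
print(s["eef_pos"],s["eef_rot"],s["joints"].round(2))
for n,lo,hi,z in [("grey",(0,0,150),(180,40,255),12),("brown",(0,100,40),(12,220,150),18)]:
    for b in blobs(im,c,lo,hi,z,300): print(n,*b)
print(toolmove((399.5,180,10.5),np.radians(83)))
print("proj origin",proj(c,(399.5,180,11)),proj(c,(408,247,11)))
E
```

```text
clock: 2.4
eef_pos: [398.7, 177.7, 101.7]
eef_rot: [-3.141, -0.0, 1.366]
wrist_force: [1.3, 0.2, -0.8]
finger_gap: 93.9
clock: 2.78
eef_pos: [398.2, 176.6, 81.1]
eef_rot: [-3.14, 0.001, 1.434]
wrist_force: [0.4, 0.2, 0.1]
finger_gap: 94.2
[398.15747673 176.58281675  81.11410917] [-3.13958290e+00  5.70283174e-04  1.43428085e+00] [0.33 0.22 1.97 0.   0.96 0.47]
grey [318. 153.] [403.4 221.9] [29.8 54.8] 83.2
brown [320. 238.] [395.2 154.2] [22.8 79. ] 83.0
brown [540.  99.] [568.4 233.6] [  2.9 197.8] 128.5
brown [488.  90.] [531.3 245.8] [  7.9 182.3] 128.4
(array([0.0032, 0.0005, 0.0714]), np.float64(-0.8145121632289077))
proj origin [320.71920218 206.66524306] [319.96101512 119.69796919]
```

```bash
python3 -m handwheel '[[0.005,0,0.03,-0.8],[0.005,0,0.055,-0.8],[0.005,0,0.068,-0.8],[0.005,0,0.0705,-0.8],[0.005,0,0.0705,-0.8]]'
python3 -m handwheel '[[0,0,0,0],[0,0,0,0],[0,0,0,0],[0,0,0,0],[0,0,0,0]]' 1 60
python3 -m handwheel '[[0,0,0,0],[0,0,0,0],[0,0,-0.03,0],[0,0,-0.06,0],[0,0,-0.06,0]]'
python3 - <<'E'
from meas import *
s=read_state();c=cams.get_calibration("wrist");im=cams.camera("wrist")[:,:,::-1].copy();cv2.imwrite("pics/w3.png",im)
E
```

```text
clock: 3.45
eef_pos: [399.7, 182.0, 12.2]
eef_rot: [3.141, -0.001, 1.448]
wrist_force: [0.4, 0.8, 0.6]
finger_gap: 94.0
clock: 4.08
eef_pos: [399.7, 182.0, 12.2]
eef_rot: [3.141, -0.001, 1.448]
wrist_force: [0.8, 0.7, -0.1]
finger_gap: 47.6
clock: 4.7
eef_pos: [400.6, 182.3, 73.6]
eef_rot: [3.138, -0.002, 1.448]
wrist_force: [0.2, 0.6, -1.0]
finger_gap: 23.4
```

View pics/w3.png

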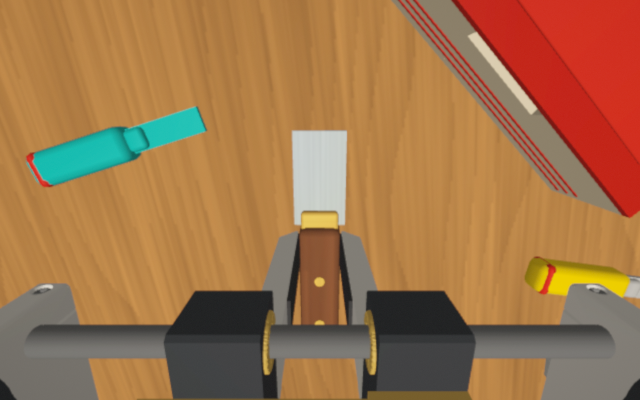

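The knife is held straight, with its tip edge at (320,130). The notch is the cream strip from (470,35) to (535,112) at right.

```bash
python3 - <<'E'
from meas import *
s=read_state();c=cams.get_calibration("wrist");im=cv2.imread("pics/w3.png");hsv=cv2.cvtColor(im,cv2.COLOR_BGR2HSV)
print(s["eef_pos"],"tip",onz(c,(320,130),s["eef_pos"][2]-1.2),"hsv",hsv[70,500],hsv[70,480])
k=cv2.inRange(hsv,(0,0,195),(40,110,255));k[:, :440]=0;k[130:]=0
q=max(cv2.findContours(k,0,2)[0],key=cv2.contourArea);r=cv2.minAreaRect(q);b=cv2.boxPoints(r);print(b.round(1))
for z in(52,57,62):
    P=np.array([onz(c,p,z) for p in b]);print(z,P.round(1).tolist(),P.mean(0).round(1))
# lid edge line at z=62: red lower border
k=cv2.inRange(hsv,(0,190,120),(6,255,255));q=max(cv2.findContours(k,0,2)[0],key=cv2.contourArea)[:,0]
h=cv2.convexHull(q)[:,0];print("lid hull",[(p.tolist(),onz(c,p,62).round(1).tolist(),onz(c,p,67).round(1).tolist()) for p in h])
E
```

```text
[399.86742086 182.00428115  72.2551982 ] tip [408.42304703 250.10263834] hsv [ 20  50 219] [ 19  62 140]
[[467.8  36. ]
 [474.6  30.5]
 [536.9 108.3]
 [530.  113.8]]
52 [[494.7, 289.0], [498.4, 291.2], [535.0, 245.7], [531.2, 243.0]] [514.8 267.2]
57 [[492.5, 288.3], [496.1, 290.5], [531.7, 246.1], [528.1, 243.5]] [512.1 267.1]
62 [[490.3, 287.6], [493.8, 289.7], [528.4, 246.5], [524.9, 244.0]] [509.3 267. ]
lid hull [([639, 0], [575.9, 293.7], [571.3, 292.8]), ([639, 210], [593.8, 179.1], [588.8, 181.3]), ([631, 216], [589.6, 175.7], [584.7, 178.1]), ([627, 216], [587.2, 176.0], [582.3, 178.4]), ([624, 215], [585.3, 176.9], [580.5, 179.2]), ([622, 214], [584.0, 177.7], [579.2, 180.0]), ([560, 136], [542.5, 229.7], [538.8, 230.6]), ([471, 24], [491.9, 293.0], [489.6, 292.2]), ([452, 0], [482.2, 305.1], [480.2, 303.9])]
```

```bash
python3 -m handwheel '[[0,0,-0.02,9],[0,0,-0.02,18],[0.01,0.015,-0.02,27],[0.02,0.025,-0.02,36],[0.031,0.037,-0.02,44.6]]'
python3 -m handwheel '[[0,0,0,0],[0,0,0,0]]'
python3 - <<'E'
from meas import *
s=read_state();c=cams.get_calibration("wrist");im=cams.camera("wrist")[:,:,::-1].copy();cv2.imwrite("pics/w4.png",im)
print(s["eef_pos"],s["eef_rot"],s["joints"].round(2))
print(toolmove((440.1,208.2,58.2),np.radians(38.4)))
hsv=cv2.cvtColor(im,cv2.COLOR_BGR2HSV)
k=cv2.inRange(hsv,(0,190,120),(6,255,255));q=max(cv2.findContours(k,0,2)[0],key=cv2.contourArea)[:,0]
b=[p for p in cv2.convexHull(q)[:,0]];print([(p.tolist(),onz(c,p,62).round(1).tolist()) for p in b])
E
```

```text
clock: 5.38
eef_pos: [440.1, 208.2, 90.6]
eef_rot: [-3.141, 0.001, 0.665]
wrist_force: [-0.0, 1.0, -1.5]
finger_gap: 23.3
clock: 5.62
eef_pos: [439.2, 207.8, 89.6]
eef_rot: [-3.14, 0.003, 0.668]
wrist_force: [-0.6, 0.1, -0.6]
finger_gap: 23.6
[439.22488939 207.80315492  89.57450745] [-3.14039582e+00  2.55116135e-03  6.67912797e-01] [0.37 0.31 1.83 0.   1.01 1.27]
(array([0.0009, 0.0002, 0.0317]), np.float64(-0.1609480172874069))
[([532, 0], [619.8, 200.2]), ([532, 5], [618.2, 198.3]), ([520, 77], [589.1, 175.1]), ([519, 78], [588.3, 175.2]), ([455, 79], [564.7, 204.3]), ([128, 81], [444.6, 354.5]), ([124, 81], [443.1, 356.3]), ([120, 80], [442.1, 358.5]), ([119, 76], [443.8, 360.0]), ([113, 42], [457.9, 371.3]), ([107, 7], [471.7, 382.3]), ([106, 1], [474.0, 384.1]), ([106, 0], [474.4, 384.3])]
```

View pics/w4.png

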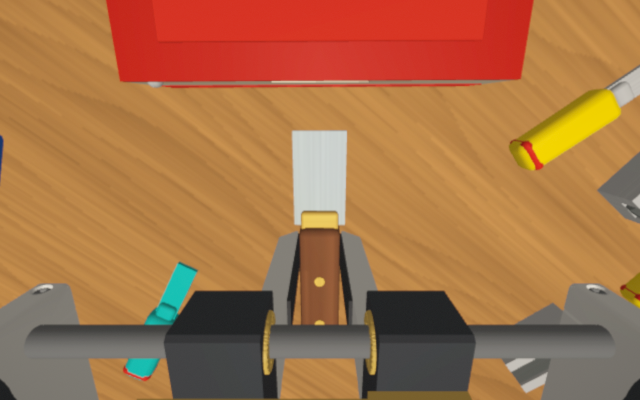

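Blade centred on the notch (cream strip 272–368 px, row 81; blade 293–346). Lower, then insert with a force check.

```bash
python3 -m handwheel '[[0,0,0.02,-0.2],[0,0,0.032,-0.2],[0,0,0.032,-0.2],[0,0,0.032,-0.2]]'
python3 -m handwheel '[[0.008,0,0,0],[0.016,0,0,0],[0.024,0,0,0],[0.024,0,0,0]]'
```

```text
clock: 6.18
eef_pos: [439.5, 207.9, 58.4]
eef_rot: [-3.141, 0.001, 0.671]
wrist_force: [-0.3, 0.2, -2.6]
finger_gap: 23.1
clock: 6.68
eef_pos: [458.7, 223.2, 58.3]
eef_rot: [-3.141, 0.001, 0.671]
wrist_force: [-0.1, -0.5, -1.7]
finger_gap: 23.4
```

```bash
python3 -m handwheel '[[0.006,0,0,0],[0.012,0,0,0],[0.018,0,0,0],[0.023,0,0,0],[0.023,0,0,0]]'
python3 - <<'E'
from meas import *
im=cams.camera("wrist")[:,:,::-1].copy();cv2.imwrite("pics/w5.png",im)
E
```

```text
clock: 7.3
eef_pos: [475.5, 236.6, 57.1]
eef_rot: [-3.14, 0.005, 0.671]
wrist_force: [1.1, 0.3, -1.0]
finger_gap: 26.6
```

View pics/w5.png

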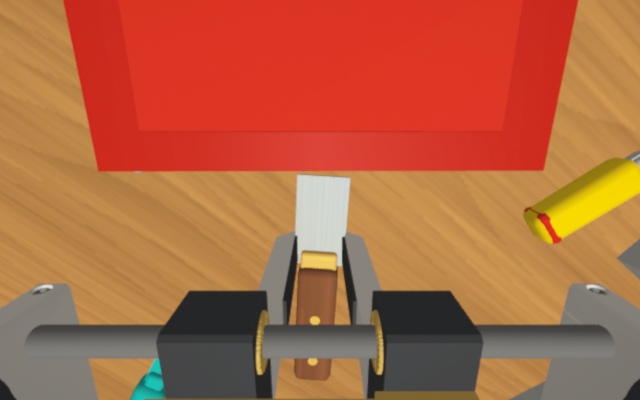

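The knife did not go in. It was pushed back in the grip, with the tip now at (322,176), just short of the lid edge at row 170, and slightly turned. I'll check the blade height from its apparent size, before and after.

```bash
python3 -m handwheel '[[-0.01,0,0,0],[-0.02,0,0,0],[-0.03,0,0,0],[-0.03,0,0,0]]'
python3 - <<'E'
from meas import *
c=cams.get_calibration("wrist");im=cams.camera("wrist")[:,:,::-1].copy();cv2.imwrite("pics/w6.png",im)
s=read_state();print(s["eef_pos"])
f=200/np.tan(np.radians(c["vertical_fov"])/2)
for n in("w2","w3","w4","w5","w6"):
    a=cv2.imread(f"pics/{n}.png");k=cv2.inRange(cv2.cvtColor(a,cv2.COLOR_BGR2HSV),(0,0,180),(180,25,255));k[:,:270]=0;k[:,370:]=0;k[280:]=0
    k=cv2.morphologyEx(k,cv2.MORPH_CLOSE,np.ones((5,5)));q=max(cv2.findContours(k,0,2)[0],key=cv2.contourArea);r=cv2.minAreaRect(q);print(n,r,cv2.contourArea(q))
    # height of blade: rays in current cam frame (tool-relative geometry is constant) -> scale to 30x55
top=cams.get_calibration("side");I=cams.camera("side")[:,:,::-1];p=proj(top,(500,255,57)).astype(int);print(p)
cv2.imwrite("pics/s6.png",cv2.resize(I[p[1]-50:p[1]+40,p[0]-70:p[0]+70],None,fx=5.7,fy=5.7,interpolation=cv2.INTER_CUBIC))
E
```

```text
clock: 7.85
eef_pos: [452.5, 218.2, 58.2]
eef_rot: [-3.141, 0.002, 0.671]
wrist_force: [-0.2, -0.6, -0.3]
finger_gap: 27.7
[452.9394886  218.48318396  58.1961005 ]
w2 ((318.9687805175781, 152.97064208984375), (71.11886596679688, 40.16338348388672), 88.26429748535156) 2399.5
w3 ((319.5, 177.0), (92.0, 53.0), 90.0) 4153.5
w4 ((319.5, 177.0), (92.0, 53.0), 90.0) 4155.0
w5 ((320.2193908691406, 219.257568359375), (51.914146423339844, 88.1982192993164), 4.573921203613281) 3654.5
w6 ((320.834716796875, 230.63827514648438), (51.280487060546875, 87.0428466796875), 2.7927021980285645) 3623.0
[306 237]
```

View pics/s6.png

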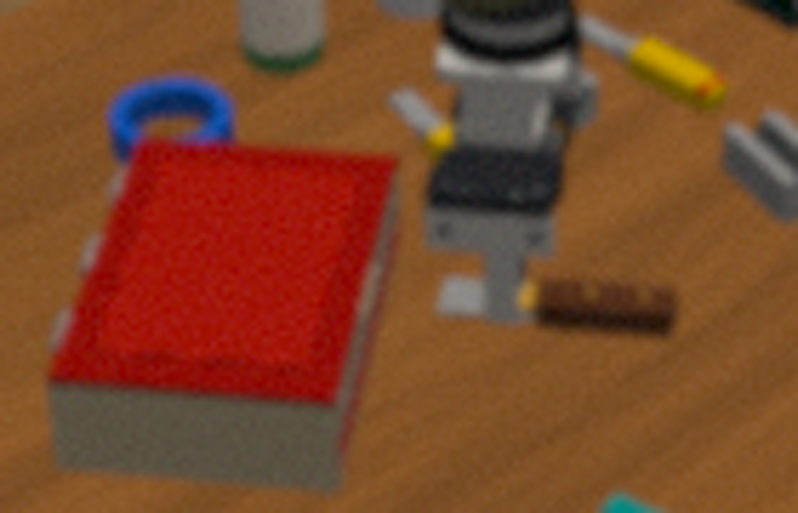

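```bash
python3 - <<'E'
from meas import *
c=cams.get_calibration("wrist");cs=cams.get_calibration("side")
zt=read_state()["eef_pos"][2]
for n in("w4","w6"):
    a=cv2.imread(f"pics/{n}.png");a[:,:270]=0;a[:,370:]=0;a[280:]=0
    for dz in(0,-5,-10,-15):
        print(n,dz,blobs(a,c,(0,0,180),(180,25,255),zt+dz,1000))
p=proj(cs,(500,255,57)).astype(int);u=lambda x,y:(p[0]-70+x/5.7,p[1]-50+y/5.7)
# triangulate tip (blade front edge mid): side crop ~(440,296); wrist: top edge of blade in w6
a=cv2.imread("pics/w6.png");
tipw=(320.8-43.5*np.sin(np.radians(-2.8))*-1,230.6-43.5)
for nm,uw,us in [("tip",tipw,u(440,296)),("handle end",None,u(674,312))]:
    if uw is None: continue
    o1,d1=ray(c,uw);o2,d2=ray(cs,us);A=np.array([d1,-d2]).T;k=np.linalg.lstsq(A,o2-o1,rcond=None)[0];P1=o1+k[0]*d1;P2=o2+k[1]*d2;print(nm,uw,P1.round(1),P2.round(1))
E
```

```text
w4 0 [(array([320., 177.]), array([486.8, 244.4]), array([28.7, 52. ]), 38.5)]
w4 -5 [(array([320., 177.]), array([485.9, 243.7]), array([29.5, 53.5]), 38.5)]
w4 -10 [(array([320., 177.]), array([485., 243.]), array([30.4, 55. ]), 38.5)]
w4 -15 [(array([320., 177.]), array([484.1, 242.3]), array([31.2, 56.5]), 38.5)]
w6 0 [(array([321., 231.]), array([462.3, 224. ]), array([28.9, 54.3]), 35.4)]
w6 -5 [(array([321., 231.]), array([460.7, 222.7]), array([29.8, 55.9]), 35.4)]
w6 -10 [(array([321., 231.]), array([459.1, 221.4]), array([30.6, 57.5]), 35.4)]
w6 -15 [(array([321., 231.]), array([457.5, 220.1]), array([31.5, 59.1]), 35.4)]
tip (np.float64(318.6750350138908), 187.1) [481.9 240.9  52.9] [481.6 240.4  53. ]
```

View pics/w6.png

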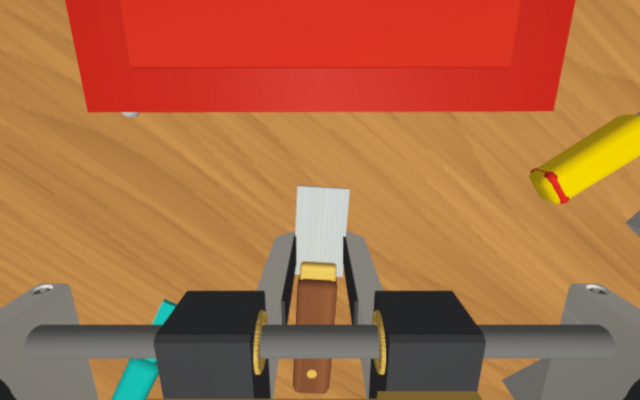

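The blade sat about 8 mm below the TCP, because the lift began before the jaws had fully closed, so it hit the wall under the notch. I'll set the knife down here and regrasp it properly.

```bash
python3 -m handwheel '[[0,0,0.015,0],[0,0,0.03,0],[0,0,0.036,0],[0,0,0.037,0],[0,0,0.037,0]]'
python3 -m handwheel '[[0,0,0.002,0],[0,0,0.004,0],[0,0,0.004,0]]'
python3 -m handwheel '[[0,0,0,0],[0,0,0,0],[0,0,0,0],[0,0,0,0],[0,0,0,0]]' 0
python3 -m handwheel '[[0,0,0,0],[0,0,0,0],[0,0,0,0],[0,0,0,0],[0,0,0,0]]'
python3 -m handwheel '[[-0.01,0,-0.03,0],[-0.02,0,-0.06,0],[-0.02,0,-0.06,0]]'
python3 - <<'E'
from meas import *
s=read_state();c=cams.get_calibration("wrist");im=cams.camera("wrist")[:,:,::-1].copy();cv2.imwrite("pics/w7.png",im)
print(s["eef_pos"],s["eef_rot"])
for n,lo,hi,z in [("grey",(0,0,170),(180,40,255),12),("brown",(0,100,40),(12,220,150),18)]:
    for b in blobs(im,c,lo,hi,z,300): print(n,*b)
E
```

```text
clock: 8.57
eef_pos: [453.2, 218.7, 21.3]
eef_rot: [-3.141, 0.002, 0.671]
wrist_force: [-1.0, -0.5, -1.8]
finger_gap: 27.8
clock: 8.95
eef_pos: [453.1, 218.6, 17.2]
eef_rot: [-3.141, 0.002, 0.671]
wrist_force: [-0.5, -0.9, -0.8]
finger_gap: 28.0
clock: 9.57
eef_pos: [453.1, 218.7, 17.2]
eef_rot: [-3.141, 0.002, 0.671]
wrist_force: [1.0, -0.2, 0.0]
finger_gap: 74.4
clock: 10.2
eef_pos: [453.1, 218.6, 17.2]
eef_rot: [-3.141, 0.002, 0.671]
wrist_force: [-0.2, 0.4, 0.4]
finger_gap: 94.3
clock: 10.58
eef_pos: [438.3, 206.4, 79.0]
eef_rot: [3.141, -0.002, 0.671]
wrist_force: [-0.8, 0.6, -0.8]
finger_gap: 93.7
[438.29958863 206.41402124  78.98464836] [ 3.14142925e+00 -1.72212621e-03  6.70927617e-01]
grey [319. 177.] [460.9 223.3] [29.9 54.9] 36.2
brown [316. 260.] [405.7 183.2] [23.1 79.1] 36.1
```

```bash
python3 -m handwheel '[[-0.012,-0.001,0.03,2.3],[-0.012,-0.001,0.055,2.3],[-0.012,-0.001,0.068,2.3],[-0.012,-0.001,0.0695,2.3],[-0.012,-0.001,0.0695,2.3]]'
python3 -m handwheel '[[0,0,0,0],[0,0,0,0],[0,0,0,0],[0,0,0,0],[0,0,0,0]]' 1 60
python3 -m handwheel '[[0,0,0,0],[0,0,0,0],[0,0,0,0],[0,0,0,0],[0,0,0,0]]'
python3 -m handwheel '[[0,0,-0.02,0],[0,0,-0.047,0],[0,0,-0.047,0],[0,0,-0.047,0]]'
python3 - <<'E'
from meas import *
s=read_state();c=cams.get_calibration("wrist");im=cams.camera("wrist")[:,:,::-1].copy();cv2.imwrite("pics/w8.png",im)
print(s["eef_pos"],s["eef_rot"]);zt=s["eef_pos"][2]
a=im.copy();a[:,:270]=0;a[:,370:]=0;a[280:]=0
for dz in(2,-1,-5): print(dz,blobs(a,c,(0,0,170),(180,40,255),zt+dz,1000))
hsv=cv2.cvtColor(im,cv2.COLOR_BGR2HSV);k=cv2.inRange(hsv,(0,190,120),(6,255,255));q=max(cv2.findContours(k,0,2)[0],key=cv2.contourArea)[:,0]
print([(p.tolist(),onz(c,p,62).round(1).tolist()) for p in cv2.convexHull(q)[:,0] if p[1]>20])
print(toolmove((513-.784*98,266-.621*98,58),np.radians(38.4)))
E
```

```text
clock: 11.25
eef_pos: [427.2, 199.5, 8.2]
eef_rot: [-3.141, 0.003, 0.631]
wrist_force: [-9.8, -3.6, 15.5]
finger_gap: 94.3
clock: 11.88
eef_pos: [427.5, 199.6, 8.3]
eef_rot: [-3.141, 0.002, 0.631]
wrist_force: [1.6, -1.5, 5.4]
finger_gap: 47.5
clock: 12.5
eef_pos: [427.5, 199.6, 8.3]
eef_rot: [-3.141, 0.002, 0.631]
wrist_force: [2.1, -0.6, 3.6]
finger_gap: 23.0
clock: 13.0
eef_pos: [427.0, 199.4, 54.3]
eef_rot: [-3.14, 0.004, 0.631]
wrist_force: [-0.2, -0.5, -0.8]
finger_gap: 23.6
[426.96261185 199.43864968  54.26036347] [-3.14025286  0.00352918  0.63097609]
2 [(array([320., 182.]), array([460. , 222.5]), array([30.2, 55.7]), 36.1)]
-1 [(array([320., 182.]), array([459.4, 222.1]), array([30.7, 56.7]), 36.1)]
-5 [(array([320., 182.]), array([458.6, 221.5]), array([31.4, 58. ]), 36.1)]
[([569, 23], [590.5, 175.5]), ([568, 27], [589.2, 174.6]), ([560, 29], [586.4, 176.9]), ([70, 52], [443.2, 356.1]), ([64, 51], [442.0, 358.6]), ([62, 49], [442.2, 359.7])]
(array([ 0.0108,  0.0008, -0.0039]), np.float64(-2.245218253440703))
```

Now gripped properly: blade ≈ TCP+2.7 mm, so z=57 already. Align and insert.

```bash
python3 -m handwheel '[[0.005,0,0,-2.2],[0.011,0.001,0,-2.2],[0.011,0.001,0,-2.2]]'
python3 -m handwheel '[[0.01,0,0,0],[0.02,0,0,0],[0.026,0,0,0],[0.031,0,0,0],[0.036,0,0,0]]'
python3 -m handwheel '[[0.005,0,0,0],[0.01,0,0,0],[0.015,0,0,0],[0.015,0,0,0]]'
python3 - <<'E'
from meas import *
c=cams.get_calibration("wrist");im=cams.camera("wrist")[:,:,::-1].copy();cv2.imwrite("pics/w9.png",im)
a=im.copy();a[:,:270]=0;a[:,370:]=0;a[280:]=0
z=read_state()["eef_pos"][2];print(blobs(a,c,(0,0,170),(180,40,255),z+2.7,500))
k=cv2.inRange(cv2.cvtColor(im,cv2.COLOR_BGR2HSV),(5,100,40),(12,220,150));k[:,:280]=0;k[:,360:]=0;print(cv2.boundingRect(k))
im=cv2.imread("pics/w8.png");k=cv2.inRange(cv2.cvtColor(im,cv2.COLOR_BGR2HSV),(5,100,40),(12,220,150));k[:,:280]=0;k[:,360:]=0;print(cv2.boundingRect(k))
E
```

```text
clock: 13.42
eef_pos: [436.7, 205.3, 53.8]
eef_rot: [-3.14, 0.004, 0.669]
wrist_force: [0.1, -0.4, -1.1]
finger_gap: 23.4
clock: 14.05
eef_pos: [465.1, 227.8, 53.6]
eef_rot: [-3.14, 0.004, 0.669]
wrist_force: [-0.4, 0.8, -0.7]
finger_gap: 23.6
clock: 14.55
eef_pos: [477.1, 237.2, 53.5]
eef_rot: [-3.14, 0.004, 0.669]
wrist_force: [-1.0, 0.1, -1.1]
finger_gap: 23.3
[(array([319., 204.]), array([500. , 254.4]), array([30. , 32.1]), 38.4)]
(292, 234, 56, 91)
(280, 39, 68, 286)
```

Inserted about 23 mm (32 mm of blade visible). Now lever up.

```bash
python3 -m handwheel '[[0,0,-0.004,0],[0,0,-0.007,0],[0,0,-0.011,0],[0,0,-0.016,0],[0.001,0,-0.021,0]]'
python3 -m handwheel '[[0.001,0,-0.008,0],[0.003,0,-0.016,0],[0.005,0,-0.024,0],[0.007,0,-0.032,0],[0.007,0,-0.032,0]]'
python3 - <<'E'
from meas import *
im=cams.camera("wrist")[:,:,::-1].copy();cv2.imwrite("pics/w10.png",im)
E
```

```text
clock: 15.22
eef_pos: [477.7, 237.6, 75.0]
eef_rot: [-3.14, 0.005, 0.669]
wrist_force: [-0.9, -1.1, -3.0]
finger_gap: 23.7
clock: 15.85
eef_pos: [483.8, 242.3, 107.8]
eef_rot: [-3.14, 0.003, 0.67]
wrist_force: [0.1, -0.0, -1.4]
finger_gap: 23.7
```

View pics/w10.png

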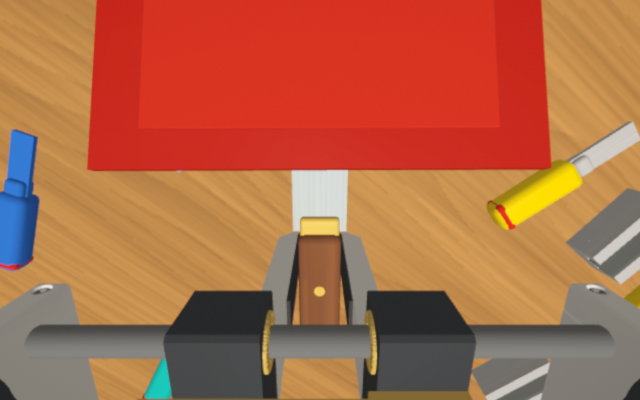

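The lid is lifting on the blade (knife still straight). Following the arc.

```bash
python3 -m handwheel '[[0.005,0,-0.011,0],[0.011,0,-0.022,0],[0.018,0,-0.032,0],[0.025,0,-0.042,0],[0.033,0,-0.051,0]]'
python3 -m handwheel '[[0.008,0,-0.008,0],[0.018,0,-0.015,0],[0.028,0,-0.021,0],[0.039,0,-0.027,0],[0.05,0,-0.032,0]]'
python3 -m handwheel '[[0.012,0,-0.004,0],[0.024,0,-0.007,0],[0.036,0,-0.008,0],[0.048,0,-0.009,0],[0.06,0,-0.009,0]]'
python3 - <<'E'
from meas import *
s=read_state();print(s["joints"].round(2))
im=cams.camera("side")[:,:,::-1];cv2.imwrite("pics/s11.png",cv2.resize(im[130:330,180:440],None,fx=3,fy=3))
E
```

```text
clock: 16.52
eef_pos: [510.1, 263.1, 158.9]
eef_rot: [-3.14, 0.003, 0.67]
wrist_force: [0.2, 0.4, -2.5]
finger_gap: 23.6
clock: 17.15
eef_pos: [549.9, 294.6, 191.2]
eef_rot: [-3.14, 0.003, 0.67]
wrist_force: [-1.0, 0.0, -3.0]
finger_gap: 23.7
clock: 17.77
eef_pos: [597.6, 332.3, 200.3]
eef_rot: [-3.14, 0.003, 0.67]
wrist_force: [-1.2, -0.3, -0.6]
finger_gap: 23.5
[0.45 0.62 1.09 0.   1.43 1.35]
```

View pics/s11.png

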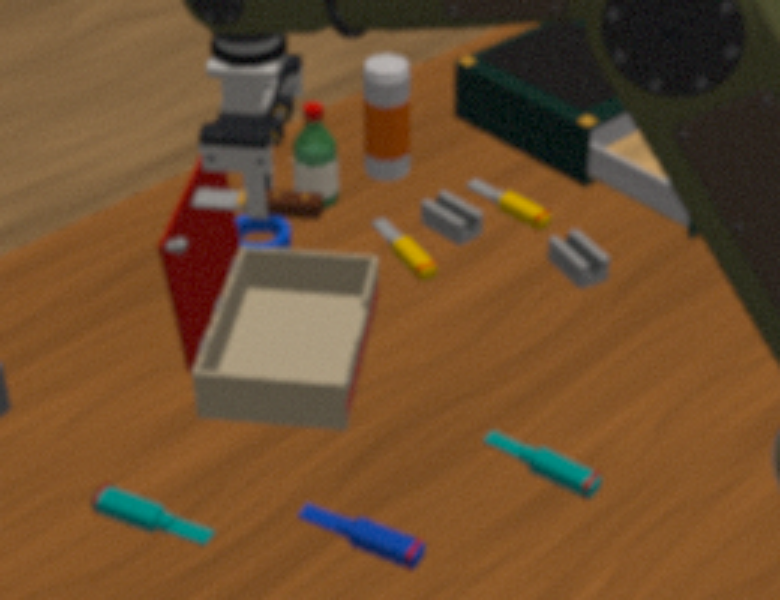

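The side view shows the lid standing upright (about 95°), with the knife still held against it. Retract and carry the knife to the drawer, looking down at it first.

```bash
python3 -m handwheel '[[-0.03,0,0,0],[-0.07,0,0,0],[-0.1,0,0,0],[-0.14,0.04,0,0],[-0.18,0.08,0,0]]'
python3 -m handwheel '[[-0.035,0.042,0,5],[-0.075,0.085,0,10],[-0.11,0.125,0,15],[-0.145,0.17,0,20],[-0.18,0.21,0,25]]'
python3 - <<'E'
from meas import *
s=read_state();c=cams.get_calibration("wrist");im=cams.camera("wrist")[:,:,::-1].copy();cv2.imwrite("pics/w12.png",im)
print(s["eef_pos"],s["eef_rot"]);print(toolmove((489,-290,190),0))
pickle.dump(c,open("w12.pkl","wb"))
a=im.copy();a[230:]=0
for n,lo,hi,z in [("yel",(22,150,120),(32,255,255),16),("grey",(0,0,70),(180,50,255),32)]:
    for b in blobs(a,c,lo,hi,z,300): print(n,*b)
E
```

```text
clock: 18.45
eef_pos: [506.3, 157.3, 201.0]
eef_rot: [-3.141, 0.002, 0.671]
wrist_force: [0.3, 0.5, -1.4]
finger_gap: 23.4
clock: 19.08
eef_pos: [495.8, -121.1, 201.8]
eef_rot: [3.141, 0.001, 0.231]
wrist_force: [0.7, -0.4, -1.3]
finger_gap: 23.4
[ 495.80061586 -121.06016     201.79240607] [3.14080796e+00 1.11483181e-03 2.31278748e-01]
(array([-0.0426,  0.1586,  0.0121]), np.float64(12.831403503001305))
yel [320. 224.] [ 442.1 -135.7] [11.6 42.3] 103.3
yel [427. 118.] [ 589.8 -221.6] [20.3 20.8] 178.9
yel [293.  92.] [581.3 -73.4] [26.1 74.1] 0.5
yel [133.  31.] [603.7  97.2] [32.2 73.9] 165.5
grey [575. 207.] [ 534.8 -409.9] [45.2 67.1] 178.4
grey [240. 192.] [464.5 -38.8] [40.4 76.7] 165.1
grey [320. 180.] [ 496.1 -122.8] [ 61.2 109.9] 13.3
grey [393. 176.] [ 519.2 -200.1] [ 23.7 128.5] 175.3
grey [306.  27.] [643.  -74.5] [17. 52.] 0.5
grey [220.  29.] [624.    5.7] [47.  60.4] 179.0
```

View pics/w12.png

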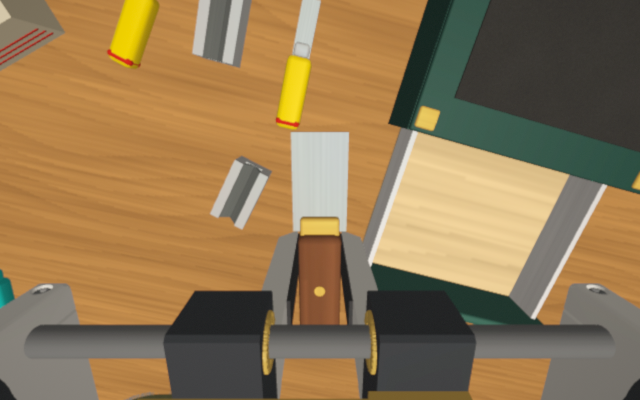

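The drawer is at right: floor corners about (415,133), (568,175), (510,296), (373,263), with the chest's front edge running from (390,125) to (640,193). The V-blocks and chisels are unmoved.

```bash
python3 - <<'E'
from meas import *
c=pickle.load(open("w12.pkl","rb"))
for n,p,z in [("chest edge L",(390,125),90),("chest edge R",(640,193),90),("left wall inner top @chest",(415,133),59),("left wall in top front",(373,263),59),("right wall inner top@chest",(570,175),59),("right wall outer top",(605,184),59),("right wall outer front",(533,315),59),("right inner bottom front",(510,296),14),("left wall out",(372,225),59),("panel inner top L",(375,264),86),("panel inner top R",(515,297),86)]: print(n,onz(c,p,z).round(1))
E
```

```text
chest edge L [ 574.  -167.4]
chest edge R [ 568.3 -411.1]
left wall inner top @chest [ 572.1 -200.4]
left wall in top front [ 427.7 -199.4]
right wall inner top@chest [ 568.4 -366.1]
right wall outer top [ 567.9 -405.2]
right wall outer front [ 405.9 -398.6]
right inner bottom front [ 401.5 -399.8]
left wall out [ 470.4 -186. ]
panel inner top L [ 439.8 -193.4]
panel inner top R [ 436.5 -345.8]
```

```bash
python3 -m handwheel '[[-0.012,0.044,0,3],[-0.024,0.088,0,6],[-0.036,0.132,0.02,9],[-0.046,0.176,0.04,12],[-0.056,0.218,0.06,13.2]]'
python3 -m handwheel '[[0,0,0,0],[0,0,0,0]]'
python3 - <<'E'
from meas import *
s=read_state();c=cams.get_calibration("wrist");im=cams.camera("wrist")[:,:,::-1].copy();cv2.imwrite("pics/w13.png",im)
print(s["eef_pos"],s["eef_rot"]);print(toolmove((491,-346,25),0))
pickle.dump(c,open("w13.pkl","wb"))
E
```

```text
clock: 19.75
eef_pos: [489.1, -352.6, 142.1]
eef_rot: [3.139, 0.0, -0.008]
wrist_force: [1.2, 0.7, -1.0]
finger_gap: 24.0
clock: 20.0
eef_pos: [489.4, -352.3, 142.4]
eef_rot: [3.138, -0.0, -0.008]
wrist_force: [-0.3, -0.0, -0.0]
finger_gap: 23.7
[ 489.36533626 -352.34703431  142.44580987] [ 3.13843675e+00 -4.13087832e-05 -7.63444560e-03]
(array([ 0.0013, -0.0064,  0.1178]), np.float64(-0.3963746833335617))
```

View pics/w13.png

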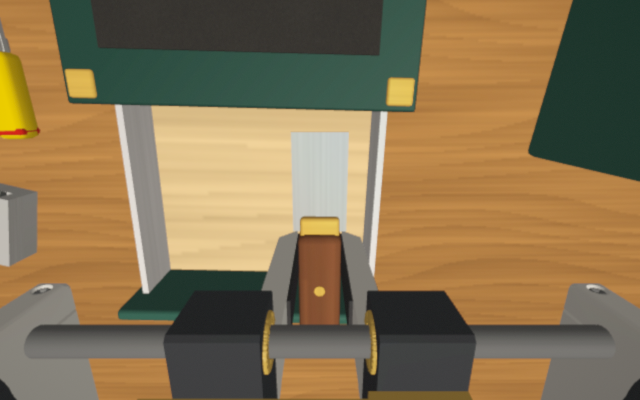

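The drawer is below the knife: right wall inner edge at about (374,200), floor/panel junction at row 271, chest front edge at row 107.

```bash
python3 - <<'E'
from meas import *
c=pickle.load(open("w13.pkl","rb"))
for n,p,z in [("junction",(220,271),14),("junction R",(265,272),14),("panel top outer",(190,316),86),("R wall outer top",(384,130),59),("R wall outer top front",(375,260),59),("R inner bottom",(371,130),14),("L wall outer top",(119,110),59),("L wall outer top front",(145,293),59),("L inner bottom",(153,110),14),("L inner bot front",(171,270),14),("chest edge",(240,107),90)]: print(n,onz(c,p,z).round(1))
E
```

```text
junction [ 404.8 -249. ]
junction R [ 403.2 -296.3]
panel top outer [ 403. -245.]
R wall outer top [ 552.6 -405.5]
R wall outer top front [ 439.5 -403.3]
R inner bottom [ 549.4 -402.7]
L wall outer top [ 569.2 -200. ]
L wall outer top front [ 408. -194.]
L inner bottom [ 568.7 -203.7]
L inner bot front [ 406.5 -197.6]
chest edge [ 570.9 -300.8]
```

```bash
python3 -m handwheel '[[-0.001,0,0.03,0],[-0.002,0,0.06,0],[-0.002,0,0.09,0],[-0.002,0,0.112,0],[-0.002,0,0.117,0]]'
python3 -m handwheel '[[0,0,0,0],[0,0,0.001,0]]'
python3 -m handwheel '[[0,0,0,0],[0,0,0,0],[0,0,0,0],[0,0,0,0]]' 0.5
python3 -m handwheel '[[0,0,-0.03,0],[0,0,-0.07,0],[0,0,-0.12,0],[0,-0.04,-0.17,0],[0.02,-0.08,-0.21,0]]'
```

```text
clock: 20.68
eef_pos: [487.8, -351.3, 25.5]
eef_rot: [3.139, 0.0, -0.006]
wrist_force: [0.5, 0.1, -1.1]
finger_gap: 23.9
clock: 20.92
eef_pos: [488.5, -351.4, 25.8]
eef_rot: [3.137, -0.001, -0.005]
wrist_force: [-0.2, 0.2, -0.7]
finger_gap: 22.9
clock: 21.42
eef_pos: [488.4, -351.5, 25.9]
eef_rot: [3.137, -0.001, -0.005]
wrist_force: [0.2, -0.7, -0.4]
finger_gap: 47.0
clock: 22.05
eef_pos: [508.1, -270.1, 237.7]
eef_rot: [3.137, -0.002, -0.007]
wrist_force: [0.1, 1.0, -0.5]
finger_gap: 47.3
```

Knife is in the drawer. Now V-block A, with the tool turned to yaw ≈165° so that the camera will face away from the lid when placing.

```bash
python3 -m handwheel '[[-0.01,-0.05,0,-10.5],[-0.02,-0.1,0,-21],[-0.03,-0.15,0,-31.5],[-0.04,-0.2,0,-42],[-0.044,-0.232,0,-52.5]]' 0
python3 -m handwheel '[[0,0,0,-10.5],[0,0,0,-21],[0,0,0,-31.5],[0,0,0,-42],[0,0,0,-52.5]]'
python3 -m handwheel '[[0,0,0.015,-10.5],[0,0,0.03,-21],[0,0,0.05,-31.5],[0,0,0.06,-42],[0,0,0.08,-52.5]]'
python3 -m handwheel '[[0,0,0,-7],[0,0,0,-7],[0,0,0,-7]]'
cat > look.py <<'E'
import sys
from meas import *
s=read_state();c=cams.get_calibration("wrist");im=cams.camera("wrist")[:,:,::-1].copy();cv2.imwrite(f"pics/{sys.argv[1]}.png",im);pickle.dump(c,open(sys.argv[1]+".pkl","wb"))
print(s["eef_pos"].round(1),s["eef_rot"].round(3),s["joints"].round(2))
a=im.copy();a[285:]=0
for n,lo,hi,z in [("yel",(22,150,120),(32,255,255),16),("greytop",(0,0,150),(180,40,255),32)]:
    for b in blobs(a,c,lo,hi,z,200,9000): print(n,*b)
E
python3 look.py w14
```

```text
clock: 22.68
eef_pos: [465.1, -36.0, 236.7]
eef_rot: [3.137, 0.002, 0.916]
wrist_force: [1.1, -0.9, -0.6]
finger_gap: 92.3
clock: 23.3
eef_pos: [465.1, -36.0, 236.8]
eef_rot: [3.14, 0.005, 1.839]
wrist_force: [0.6, 0.0, -0.0]
finger_gap: 93.8
clock: 23.92
eef_pos: [465.6, -36.5, 156.8]
eef_rot: [-3.138, 0.006, 2.761]
wrist_force: [0.3, 0.1, -0.1]
finger_gap: 94.3
clock: 24.3
eef_pos: [465.7, -36.5, 157.1]
eef_rot: [-3.138, 0.006, 2.88]
wrist_force: [-0.1, 0.8, -0.2]
finger_gap: 94.1
[465.7 -36.5 157.1] [-3.138  0.006  2.88 ] [-0.15  0.17  1.82 -0.    1.15 -1.46]
yel [311. 274.] [556.2 -72.7] [26.6 33.3] 0.6
yel [472. 263.] [588.8 101.6] [31.3 50.9] 165.2
greytop [152. 236.] [ 467.1 -213.6] [  6.1 109.6] 178.2
greytop [304. 188.] [456.4 -51.4] [ 9.7 68.9] 165.7
greytop [334. 186.] [463.  -22.7] [12.1 71. ] 167.1
greytop [ 34. 171.] [ 368.4 -294. ] [45.2 62.8] 73.8
```

View pics/w14.png

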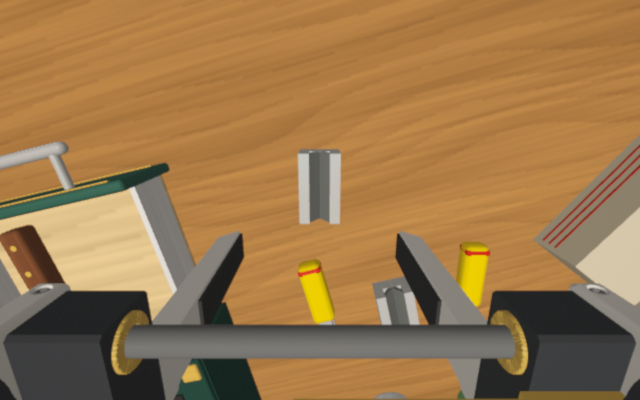

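V-block A is at (320,186) px → (459.7,−37), yaw 166°, ridges 39 mm across and 70 mm long, as they should be. The knife lies in the drawer. Grasp.

```bash
python3 -m handwheel '[[0.006,-0.002,0.04,-1],[0.006,-0.002,0.08,-1],[0.006,-0.002,0.12,-1],[0.006,-0.002,0.14,-1],[0.006,-0.002,0.145,-1]]'
python3 -m handwheel '[[0,0,0,0],[0,0,0,0],[0,0,0,0],[0,0,0,0],[0,0,0,0]]' 1 40
python3 -m handwheel '[[0,0,0,0],[0,0,0,0],[0,0,-0.04,0],[0,0,-0.08,0],[0,0,-0.12,0]]'
python3 - <<'E'
from meas import *
print(toolmove((514+.784*55-.621*-50,266+.621*55+.784*-50,130),np.radians(38.4)),read_state()["eef_rot"])
print(toolmove((514+.784*55-.621*45,266+.621*55+.784*45,130)))
E
```

```text
clock: 24.98
eef_pos: [459.6, -37.5, 11.2]
eef_rot: [-3.138, 0.004, 2.897]
wrist_force: [0.0, 0.7, 1.3]
finger_gap: 93.8
clock: 25.6
eef_pos: [459.6, -37.5, 11.4]
eef_rot: [-3.138, 0.004, 2.897]
wrist_force: [1.0, 0.8, 0.2]
finger_gap: 47.3
clock: 26.22
eef_pos: [458.9, -36.9, 132.4]
eef_rot: [-3.138, 0.003, 2.897]
wrist_force: [0.9, -0.2, -1.8]
finger_gap: 39.8
(array([-0.0532,  0.3204,  0.0013]), np.float64(-52.424469623337636)) [-3.13756512  0.00348327  2.89681948]
(array([0.0221, 0.3783, 0.0008]), None)
```

```bash
python3 -m handwheel '[[-0.008,0.05,0,-9],[-0.016,0.1,0,-18],[-0.026,0.16,0,-28],[-0.035,0.21,0,-38],[-0.044,0.265,0,-48]]'
python3 - <<'E'
from meas import *
print(toolmove((514+.784*55-.621*-50,266+.621*55+.784*-50,130),np.radians(38.4)))
E
```

```text
clock: 26.85
eef_pos: [566.1, 211.0, 131.1]
eef_rot: [-3.136, -0.001, -2.543]
wrist_force: [0.6, -1.3, -2.7]
finger_gap: 40.0
(array([-0.0464,  0.0288,  0.0009]), np.float64(-4.10081543521432))
```

```bash
python3 -m handwheel '[[-0.023,0.015,0,-4.1],[-0.046,0.029,0,-4.1],[-0.046,0.029,0,-4.1],[-0.046,0.029,0.03,-4.1]]'
python3 -m handwheel '[[0,0,0.025,0],[0,0,0.05,0],[0,0,0.07,0],[0,0,0.081,0],[0,0,0.081,0]]'
python3 - <<'E'
from h import *
print(toolmove((588.2,261,18),np.radians(38.4)))
E
```

```text
clock: 27.35
eef_pos: [588.5, 260.6, 102.1]
eef_rot: [-3.135, 0.001, -2.471]
wrist_force: [-0.2, -1.1, -2.6]
finger_gap: 39.6
clock: 27.98
eef_pos: [588.7, 260.0, 20.7]
eef_rot: [-3.136, 0.0, -2.472]
wrist_force: [-0.1, 1.0, -1.5]
finger_gap: 40.2
(array([-0.0002,  0.0011,  0.0027]), np.float64(-0.008026862171970116))
```

```bash
python3 -m handwheel '[[0,0,0.002,0],[0,0,0.003,0]]'
python3 -m handwheel '[[0,0,0,0],[0,0,0,0],[0,0,0,0]]' 0.35
python3 -m handwheel '[[0,0,-0.03,0],[0,0,-0.07,0],[0,0,-0.11,0],[0.02,-0.035,-0.14,5],[0.045,-0.08,-0.14,13]]' 
python3 -m handwheel '[[0.025,-0.045,0,9],[0.05,-0.09,0,18],[0.08,-0.14,0,26.4],[0.08,-0.14,0,26.4],[0.08,-0.14,0,26.4]]' 0
python3 look.py w15
```

```text
clock: 28.22
eef_pos: [589.0, 260.1, 18.3]
eef_rot: [-3.135, 0.001, -2.472]
wrist_force: [-0.8, 0.1, -2.0]
finger_gap: 40.0
clock: 28.6
eef_pos: [589.1, 260.2, 18.5]
eef_rot: [-3.135, 0.002, -2.471]
wrist_force: [0.4, 0.1, -0.5]
finger_gap: 60.9
clock: 29.22
eef_pos: [603.7, 170.0, 161.9]
eef_rot: [-3.135, 0.008, -2.7]
wrist_force: [1.8, -0.4, -0.3]
finger_gap: 61.2
clock: 29.85
eef_pos: [591.2, 9.5, 162.4]
eef_rot: [-3.139, 0.01, 3.123]
wrist_force: [-0.6, 1.1, -0.4]
finger_gap: 94.1
[591.2   9.5 162.4] [-3.139  0.01   3.123] [-0.04  0.43  1.47 -0.    1.23 -1.6 ]
yel [ 66. 210.] [ 611.6 -262. ] [19.1 19.7] 89.0
yel [407. 197.] [603.8  98.4] [28.6 75. ] 165.3
yel [241. 178.] [581.1 -72.4] [27.8 74.8] 0.2
greytop [388. 252.] [657.9  78.1] [17.  50.4] 165.1
greytop [247. 237.] [638.8 -67.2] [16.5 49.4] 0.6
greytop [336. 226.] [629.1  24.5] [10.2 69.1] 178.3
greytop [308. 226.] [628.6  -4.7] [ 9.5 69.2] 178.1
greytop [566. 196.] [600.6 252.3] [11.5 70.9] 38.1
greytop [595. 177.] [581.8 275.8] [10.8 71. ] 38.1
greytop [68. 95.] [ 503.1 -217.5] [  6.  164.6] 178.2
```

V-block A sits in the case. B is at (629,10), yaw 178°.

```bash
python3 -m handwheel '[[-0.02,0.001,0.03,0.7],[-0.038,0.001,0.06,0.7],[-0.038,0.001,0.1,0.7],[-0.038,0.001,0.135,0.7],[-0.038,0.001,0.151,0.7]]' 0.25
python3 -m handwheel '[[0,0,0,0],[0,0,0,0],[0,0,0,0],[0,0,0,0],[0,0,0,0]]' 1 40
python3 -m handwheel '[[0,0,0,0],[0,0,-0.04,0],[0,0,-0.08,0],[0,0,-0.12,0]]'
python3 - <<'E'
from h import *
print(toolmove((514+.784*55-.621*35,266+.621*55+.784*35,130),np.radians(38.4)),read_state()["eef_rot"])
E
```

```text
clock: 30.52
eef_pos: [630.1, 11.4, 9.8]
eef_rot: [-3.139, 0.008, 3.114]
wrist_force: [0.1, -0.3, -0.1]
finger_gap: 70.4
clock: 31.15
eef_pos: [630.6, 11.3, 10.8]
eef_rot: [-3.139, 0.009, 3.114]
wrist_force: [-1.4, 0.1, 5.6]
finger_gap: 39.9
clock: 31.65
eef_pos: [629.0, 11.6, 131.6]
eef_rot: [-3.139, 0.008, 3.114]
wrist_force: [-0.3, -0.3, -3.7]
finger_gap: 39.6
(array([0.1024, 0.3133, 0.    ]), np.float64(-39.99562415186381)) [-3.13915196  0.00798564  3.11374376]
```

```bash
python3 -m handwheel '[[0.017,0.05,0,-8],[0.034,0.1,0,-16],[0.051,0.155,0,-24],[0.068,0.21,0,-32],[0.086,0.265,0,-40]]'
python3 - <<'E'
from h import *
print(toolmove((514+.784*55-.621*35,266+.621*55+.784*35,18),np.radians(38.4)))
E
```

```text
clock: 32.28
eef_pos: [549.5, 280.4, 129.9]
eef_rot: [-3.135, 0.004, -2.467]
wrist_force: [1.4, 0.6, -4.0]
finger_gap: 39.8
(array([-0.0181,  0.0464,  0.1116]), np.float64(0.25656084379751326))
```

```bash
python3 -m handwheel '[[-0.018,0.046,0,0],[-0.018,0.046,0,0],[-0.018,0.046,0.03,0],[-0.018,0.046,0.06,0],[-0.018,0.046,0.09,0]]'
python3 -m handwheel '[[0,0,0.012,0],[0,0,0.021,0],[0,0,0.021,0]]'
python3 -m handwheel '[[0,0,0,0],[0,0,0,0],[0,0,0,0]]' 0.35
python3 -m handwheel '[[0,0,-0.03,0],[0,0,-0.07,0],[0,0,-0.11,0],[0.02,-0.035,-0.14,5],[0.045,-0.08,-0.14,13]]'
python3 - <<'E'
from meas import *
s=read_state();c=cams.get_calibration("wrist");im=cams.camera("wrist")[:,:,::-1].copy();cv2.imwrite("pics/w16.png",im);pickle.dump(c,open("w16.pkl","wb"))
print(s["eef_pos"],s["eef_rot"])
t=cams.camera("top")[:,:,::-1].copy();cv2.imwrite("pics/top2.png",t);ct=cams.get_calibration("top")
for b in blobs(t,ct,(22,150,120),(32,255,255),16,20): print("yel",*b)
for b in blobs(t,ct,(0,0,90),(180,60,255),20,20,900): print("grey",*b)
print(toolmove((605,99,160),np.radians(165)))
E
```

```text
clock: 32.9
eef_pos: [535.5, 326.3, 38.4]
eef_rot: [-3.135, 0.003, -2.468]
wrist_force: [0.3, 0.0, -4.0]
finger_gap: 39.6
clock: 33.28
eef_pos: [535.8, 326.1, 17.6]
eef_rot: [-3.135, 0.003, -2.468]
wrist_force: [-0.7, 0.0, -3.3]
finger_gap: 39.8
clock: 33.65
eef_pos: [536.1, 326.3, 18.3]
eef_rot: [-3.135, 0.004, -2.468]
wrist_force: [0.4, -0.2, -0.1]
finger_gap: 60.5
clock: 34.28
eef_pos: [550.6, 236.1, 161.6]
eef_rot: [-3.135, 0.01, -2.697]
wrist_force: [0.3, -0.6, -0.8]
finger_gap: 60.9
[550.57904533 236.06421454 161.55290399] [-3.13519486  0.01045197 -2.69682149]
yel [374. 188.] [586.7 -70.4] [23.1 62.9] 178.6
yel [322. 183.] [604.7 101.5] [24.7 72.2] 165.1
grey [380. 345.] [ 81.  -76.3] [20.  20.4] 133.1
grey [557. 316.] [ 163.2 -646.4] [ 13.9 169.4] 106.9
grey [449. 252.] [ 370.9 -306.3] [ 35.5 117.1] 89.1
grey [461. 203.] [ 531.2 -352.1] [26.3 53.1] 177.8
grey [479. 217.] [ 484.5 -409.5] [ 35.2 178.3] 2.9
grey [415. 217.] [ 488. -200.] [ 19.1 182.9] 0.2
grey [234. 208.] [525.6 390.7] [ 73.7 164.9] 15.7
grey [374. 170.] [645.8 -67.9] [16.5 49.9] 178.6
grey [257. 168.] [657.3 315.6] [ 43.1 128.3] 109.4
grey [327. 164.] [667.5  85.2] [16.  52.3] 165.1
grey [325. 130.] [781.4  89.4] [23.5 46.4] 89.3
grey [364. 118.] [820.1 -42.4] [63.2 71.1] 178.8
grey [599. 131.] [ 764.8 -822.7] [ 37.5 186.6] 172.9
(array([ 0.0077, -0.144 ,  0.0006]), np.float64(40.19062748009191))
```

Both V-blocks are in the case, and the top view shows no other block. Now chisel L: its handle centre agrees in three views at about (604,99), yaw 165°.

```bash
python3 -m handwheel '[[0,-0.04,0,10],[-0.001,-0.08,0,20],[-0.002,-0.12,0,30],[-0.002,-0.158,0,40.3],[-0.002,-0.158,0,40.3]]' 0.4
python3 look.py w17
```

```text
clock: 35.0
eef_pos: [620.4, 89.0, 160.5]
eef_rot: [-3.141, 0.01, 2.875]
wrist_force: [-0.5, 1.4, -0.0]
finger_gap: 56.4
[620.4  89.  160.5] [-3.141  0.01   2.875] [ 0.09  0.51  1.35 -0.    1.27 -1.22]
yel [161. 191.] [581.5 -71.1] [32.  74.5] 0.4
yel [326. 174.] [608.6  98.2] [25.5 64.5] 165.8
greytop [185. 247.] [640.2 -61.5] [17.  50.7] 0.8
greytop [327. 230.] [660.4  84.6] [16.  49.2] 164.8
greytop [480. 125.] [597.3 248.3] [13.2 78.5] 35.5
greytop [506.  97.] [579.3 272.8] [10.5 76.1] 38.4
greytop [551.  41.] [542.6 314.7] [10.7 76.7] 38.8
greytop [588.  16.] [531.5 345.3] [11.1 55.5] 39.0
```

```bash
python3 -m handwheel '[[0.001,0.004,0.04,-0.5],[0.001,0.004,0.08,-0.5],[0.001,0.004,0.12,-0.5],[0.001,0.004,0.145,-0.5],[0.001,0.004,0.1495,-0.5]]'
python3 -m handwheel '[[0,0,0,0],[0,0,0,0],[0,0,0,0],[0,0,0,0],[0,0,0,0]]' 1 40
python3 -m handwheel '[[0,0,0,0],[0,0,-0.04,0],[0,0,-0.08,0],[0,0,-0.13,0]]'
python3 - <<'E'
from h import *
print(toolmove((479,-298,140),0))
E
```

```text
clock: 35.67
eef_pos: [620.0, 95.4, 9.5]
eef_rot: [-3.14, 0.007, 2.891]
wrist_force: [-0.3, -0.4, 1.2]
finger_gap: 56.4
clock: 36.3
eef_pos: [620.4, 95.5, 10.4]
eef_rot: [-3.141, 0.008, 2.891]
wrist_force: [-1.8, 1.6, 5.2]
finger_gap: 25.3
clock: 36.8
eef_pos: [618.9, 95.7, 140.8]
eef_rot: [-3.14, 0.006, 2.891]
wrist_force: [0.8, -0.8, -1.0]
finger_gap: 25.6
(array([ 0.0379, -0.4161,  0.0013]), np.float64(-14.3590156226609))
```

```bash
python3 -m handwheel '[[0.005,-0.055,0,-3],[0.01,-0.11,0,-6],[0.015,-0.17,0,-9],[0.02,-0.22,0,-12],[0.026,-0.275,0,-14.4]]'
python3 - <<'E'
from h import *
print(toolmove((476.5,-297,140),np.radians(-1)))
E
```

```text
clock: 37.42
eef_pos: [524.6, -165.8, 141.1]
eef_rot: [-3.138, 0.005, -3.139]
wrist_force: [0.6, 0.3, -0.7]
finger_gap: 25.9
(array([ 0.0485, -0.1311,  0.0013]), np.float64(1.1407848540694898))
```

```bash
python3 -m handwheel '[[0.02,-0.045,0,1],[0.04,-0.09,0,1],[0.048,-0.131,0,1],[0.048,-0.131,0,1],[0.048,-0.131,0,1]]'
python3 - <<'E'
from meas import *
s=read_state();c=cams.get_calibration("wrist");im=cams.camera("wrist")[:,:,::-1].copy();cv2.imwrite("pics/w18.png",im);pickle.dump(c,open("w18.pkl","wb"))
print(toolmove((476.5,-297,25.5),np.radians(-1)),s["joints"].round(2))
E
```

```text
clock: 38.05
eef_pos: [476.9, -296.5, 141.0]
eef_rot: [-3.139, 0.005, 3.126]
wrist_force: [1.3, 0.9, -1.0]
finger_gap: 25.7
(array([ 0.0011, -0.0006,  0.1156]), np.float64(0.17435171555484943)) [-0.62  0.39  1.57  0.    1.17 -2.18]
```

View pics/w18.png

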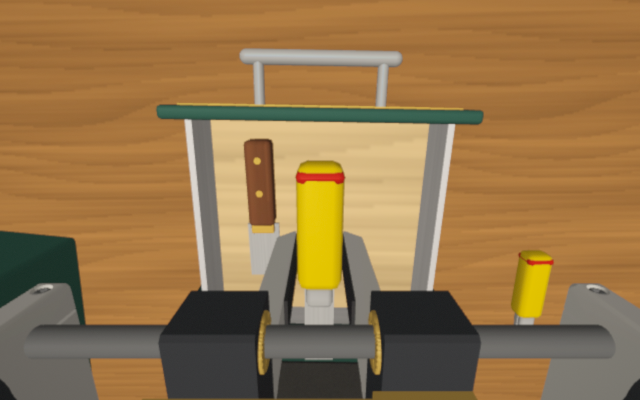

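The chisel is centred over the drawer (floor 213–427 px), knife at (260,200), panel top at row 115, handle bar at row 57.

```bash
python3 - <<'E'
from meas import *
c=pickle.load(open("w18.pkl","rb"))
for n,p,z in [("panel top inner",(320,122),86),("panel outer",(320,106),86),("bar",(320,57),56),("bar L",(243,56),56),("bar R",(401,58),56),("chisel end",(320,163),141),("floor L",(213,122),14),("floor R",(427,125),14)]: print(n,onz(c,p,z).round(1))
E
python3 -m handwheel '[[0.001,0,0.03,0],[0.001,0,0.06,0],[0.001,0,0.09,0],[0.001,0,0.11,0],[0.001,0,0.115,0]]'
python3 -m handwheel '[[0,0,0,0],[0,0,0,0]]'
python3 -m handwheel '[[0,0,0,0],[0,0,0,0],[0,0,0,0],[0,0,0,0]]' 0.5
python3 -m handwheel '[[0,0,-0.03,0],[0,0,-0.07,0],[0,0,-0.12,0],[-0.02,0.04,-0.135,0],[-0.05,0.09,-0.135,0]]'
python3 -m handwheel '[[-0.02,0.05,0,0],[-0.045,0.1,0,0],[-0.045,0.13,0,0],[-0.045,0.13,0,0],[-0.045,0.13,0,0]]' 0.4
python3 look.py w19
```

```text
panel top inner [ 405.1 -296.3]
panel outer [ 394.5 -296.2]
bar [ 359.7 -295.7]
bar L [ 358.1 -352.9]
bar R [ 361.2 -235.5]
chisel end [ 424.  -296.5]
floor L [ 407.4 -394.4]
floor R [ 412.9 -198.5]
clock: 38.72
eef_pos: [476.6, -295.2, 25.1]
eef_rot: [-3.14, 0.003, 3.128]
wrist_force: [-0.3, 1.0, -1.0]
finger_gap: 25.7
clock: 38.98
eef_pos: [477.0, -295.1, 26.0]
eef_rot: [-3.139, 0.004, 3.129]
wrist_force: [-0.2, 0.8, -1.1]
finger_gap: 25.8
clock: 39.48
eef_pos: [477.0, -295.1, 26.0]
eef_rot: [-3.139, 0.004, 3.129]
wrist_force: [-0.5, -0.0, 0.0]
finger_gap: 46.9
clock: 40.1
eef_pos: [528.3, -205.3, 162.8]
eef_rot: [-3.138, 0.007, 3.127]
wrist_force: [0.6, -0.1, 0.2]
finger_gap: 47.1
clock: 40.72
eef_pos: [575.1, -76.8, 162.7]
eef_rot: [-3.138, 0.007, 3.126]
wrist_force: [-0.4, -0.5, -0.3]
finger_gap: 56.3
[575.1 -76.8 162.7] [-3.138  0.007  3.126] [-0.19  0.41  1.5  -0.    1.23 -1.75]
yel [174. 227.] [ 616.3 -234.8] [18.5 19.1] 89.3
yel [324. 192.] [580.6 -73.2] [25.8 75.6] 0.1
yel [78. 70.] [ 459.3 -303.3] [36.  76.9] 178.2
greytop [326. 250.] [638.1 -73. ] [15.7 48.3] 179.9
greytop [ 36. 152.] [ 529.  -347.7] [29.3 52.2] 179.6
greytop [ 90. 144.] [ 524.9 -294.7] [18.5 53.8] 178.2
greytop [175. 105.] [ 499. -209.] [  6.5 185.6] 178.2
```

```bash
python3 -m handwheel '[[-0.02,0.003,0.03,-0.9],[-0.023,0.003,0.07,-0.9],[-0.023,0.003,0.11,-0.9],[-0.023,0.003,0.145,-0.9],[-0.023,0.003,0.1515,-0.9]]'
python3 -m handwheel '[[0,0,0,0],[0,0,0,0],[0,0,0,0],[0,0,0,0],[0,0,0,0]]' 1 40
python3 -m handwheel '[[0,0,0,0],[0,0,-0.04,0],[0,0,-0.08,0],[0,0,-0.13,0]]'
python3 - <<'E'
from h import *
print(toolmove((476.5,-241,140),np.radians(-1)))
E
```

```text
clock: 41.4
eef_pos: [597.9, -76.0, 9.4]
eef_rot: [-3.138, 0.003, 3.14]
wrist_force: [-0.3, -0.4, 0.3]
finger_gap: 56.2
clock: 42.02
eef_pos: [598.5, -75.9, 10.5]
eef_rot: [-3.138, 0.005, 3.14]
wrist_force: [-1.7, 1.4, 6.8]
finger_gap: 25.9
clock: 42.52
eef_pos: [597.2, -75.4, 141.1]
eef_rot: [-3.138, 0.003, 3.14]
wrist_force: [0.2, -0.4, -1.6]
finger_gap: 25.5
(array([ 0.1205, -0.1658,  0.0012]), np.float64(0.9188825736716103))
```

```bash
python3 -m handwheel '[[0.03,-0.04,0,0.9],[0.06,-0.08,0,0.9],[0.09,-0.12,0,0.9],[0.12,-0.168,0,0.9],[0.12,-0.168,0,0.9]]'
python3 -m handwheel '[[0,0,0,0],[0,0,0.03,0],[0,0,0.06,0],[0,0,0.09,0],[0,0,0.11,0]]'
python3 - <<'E'
from h import *
print(toolmove((476.5,-244,26),np.radians(-1)))
E
```

```text
clock: 43.15
eef_pos: [475.3, -245.7, 141.3]
eef_rot: [-3.138, 0.003, 3.12]
wrist_force: [0.9, 0.4, -1.9]
finger_gap: 25.8
clock: 43.78
eef_pos: [475.8, -244.8, 29.9]
eef_rot: [-3.139, 0.002, 3.122]
wrist_force: [1.1, 0.2, -1.4]
finger_gap: 25.7
(array([-0.0006,  0.0008,  0.0039]), np.float64(-0.11417745528059725))
```

```bash
python3 -m handwheel '[[0,0.001,0.003,0],[0,0.001,0.004,0]]'
python3 -m handwheel '[[0,0,0,0],[0,0,0,0],[0,0,0,0]]' 0.6
python3 -m handwheel '[[0,0,-0.03,0],[0,0,-0.07,0],[0,0,-0.12,0],[0.04,-0.02,-0.135,0],[0.08,-0.051,-0.135,0]]'
python3 look.py w20
python3 - <<'E'
from h import *
print(toolmove((330,-296,140),0))
E
```

```text
clock: 44.02
eef_pos: [476.4, -243.2, 26.2]
eef_rot: [-3.139, 0.002, 3.123]
wrist_force: [-0.2, 0.4, -1.0]
finger_gap: 25.8
clock: 44.4
eef_pos: [476.6, -243.4, 26.7]
eef_rot: [-3.138, 0.003, 3.123]
wrist_force: [-0.3, -0.6, 0.5]
finger_gap: 37.5
clock: 45.02
eef_pos: [394.9, -292.8, 163.2]
eef_rot: [-3.136, 0.005, 3.125]
wrist_force: [1.4, -0.8, 0.1]
finger_gap: 38.0
[ 394.9 -292.8  163.2] [-3.136  0.005  3.125] [-0.71  0.22  1.75 -0.    1.17 -2.27]
yel [319. 256.] [ 473.2 -296.5] [26.6 66.2] 178.4
yel [369. 239.] [ 447.8 -235.3] [21.3 42.4] 41.9
greytop [424. 253.] [ 463.2 -186.9] [ 6.9 71.5] 178.1
greytop [210. 251.] [ 458.2 -410.7] [ 6.  76.1] 178.2
greytop [318. 178.] [ 380.9 -296.1] [ 44.  129.1] 88.2
(array([ 0.0611, -0.0017,  0.0223]), np.float64(-1.1060898409323865))
```

View pics/w20.png

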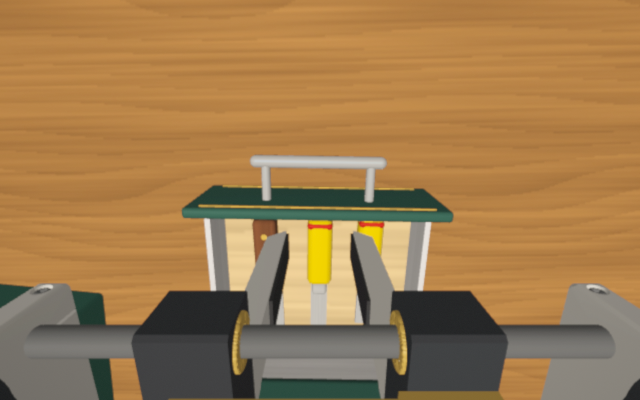

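All three tools lie side by side in the drawer, handle bar at (318,162). Go in front of the bar, jaws shut, and push.

```bash
python3 -m handwheel '[[0.03,-0.002,0,-1],[0.064,-0.002,0,-1],[0.066,-0.002,0,-1]]' 1 40
python3 -m handwheel '[[0,0,0.04,0],[0,0,0.08,0],[0,0,0.108,0],[0,0,0.113,0],[0,0,0.113,0]]'
python3 -m handwheel '[[-0.01,0,0,0],[-0.022,0,0,0],[-0.04,0,0,0],[-0.06,0,0,0],[-0.08,0,0,0]]'
```

```text
clock: 45.45
eef_pos: [323.8, -296.3, 162.6]
eef_rot: [-3.136, 0.003, 3.138]
wrist_force: [-0.4, -0.0, 0.8]
finger_gap: 10.9
clock: 46.08
eef_pos: [324.7, -297.1, 50.2]
eef_rot: [-3.136, 0.003, 3.138]
wrist_force: [-0.7, 0.1, 0.0]
finger_gap: 0.2
clock: 46.7
eef_pos: [406.2, -297.5, 50.7]
eef_rot: [-3.135, 0.004, 3.138]
wrist_force: [-3.0, -2.4, 0.5]
finger_gap: 0.3
```

```bash
python3 -m handwheel '[[-0.02,0,0,0],[-0.04,0,0,0],[-0.055,0,0,0],[-0.07,0,0,0],[-0.08,0,0,0]]'
python3 -m handwheel '[[-0.005,0,0,0],[-0.01,0,0,0],[-0.015,0,0,0],[-0.02,0,0,0],[-0.024,0,0,0]]'
python3 -m handwheel '[[-0.002,0,0,0],[-0.004,0,0,0],[-0.006,0,0,0],[-0.006,0,0,0]]'
```

```text
clock: 47.32
eef_pos: [487.1, -297.6, 50.9]
eef_rot: [-3.135, 0.003, 3.139]
wrist_force: [-3.2, -1.4, 0.2]
finger_gap: 0.6
clock: 47.95
eef_pos: [511.0, -297.8, 50.9]
eef_rot: [-3.135, 0.003, 3.138]
wrist_force: [-2.7, -1.4, -0.5]
finger_gap: 0.2
clock: 48.45
eef_pos: [511.8, -297.8, 50.7]
eef_rot: [-3.138, -0.01, 3.138]
wrist_force: [-45.7, 1.8, 25.1]
finger_gap: 0.5
```

A hard stop at 46 N on the fingers. Back off and check.

```bash
python3 -m handwheel '[[0.02,0,0,0],[0.05,0,0,0],[0.09,0,0,0],[0.13,0,-0.04,0],[0.15,0,-0.09,0]]'
python3 -m handwheel '[[0.02,0,-0.04,0],[0.02,0.05,-0.08,0],[0.02,0.08,-0.1,0],[0.02,0.08,-0.1,0]]'
python3 - <<'E'
from meas import *
c=cams.get_calibration("wrist");im=cams.camera("wrist")[:,:,::-1].copy();cv2.imwrite("pics/w21.png",im)
ct=cams.get_calibration("top");t=cams.camera("top")[:,:,::-1].copy();cv2.imwrite("pics/top3.png",t)
for b in blobs(im[:285],c,(0,0,110),(180,40,255),56,150): print("w grey@56",*b)
for b in blobs(t,ct,(0,0,110),(180,60,255),56,15,900): print("t grey@56",*b)
for b in blobs(t,ct,(0,180,90),(6,255,255),200,15,3000): print("t red@200",*b)
for b in blobs(t,ct,(22,150,120),(32,255,255),16,20): print("yel",*b)
for n,p in [("can",(779,-24,160)),("glue",(792,90,140))]: print(n,proj(ct,p))
t0=cv2.imread("pics/top0.png")
d=cv2.absdiff(t0,t).max(2)
for n,(x,y) in dict(tape=(289,134),glue=(326,121),can=(365,120),t1=(175,225),b=(216,272),t2=(277,288)).items(): print(n,d[y-18:y+18,x-18:x+18].mean().round(1),(d[y-18:y+18,x-18:x+18]>50).sum())
E
```

```text
clock: 49.08
eef_pos: [361.1, -296.4, 142.8]
eef_rot: [-3.14, -0.01, 3.137]
wrist_force: [-0.5, 0.2, 0.8]
finger_gap: 0.4
clock: 49.58
eef_pos: [343.3, -215.1, 244.7]
eef_rot: [-3.138, -0.006, 3.139]
wrist_force: [0.3, -0.6, 0.1]
finger_gap: 0.7
w grey@56 [334. 258.] [ 442.7 -198.6] [29.6 73.1] 3.3
w grey@56 [304. 258.] [ 442.7 -237.3] [30.8 72.4] 178.3
t grey@56 [586. 366.] [  18.3 -705.9] [ 40.7 159.7] 106.7
t grey@56 [557. 373.] [  -2.1 -614.3] [ 71.1 151.3] 17.5
t grey@56 [380. 345.] [ 91.8 -70.3] [19.5 19.8] 133.1
t grey@56 [578. 346.] [  78.7 -686.3] [ 33.  162.6] 107.2
t grey@56 [557. 316.] [ 172.3 -624.6] [ 12.5 163.5] 106.9
t grey@56 [449. 200.] [ 540.6 -300.6] [ 39.1 114.8] 87.3
t grey@56 [198. 184.] [601.9 497.2] [12.2 19.6] 33.5
t grey@56 [325. 130.] [772.3  90.7] [22.8 45.1] 89.3
t grey@56 [364. 118.] [809.9 -37.4] [61.4 69.1] 178.8
t grey@56 [602. 130.] [ 757.9 -806.1] [ 15.6 175.1] 173.0
t red@200 [623. 192.] [ 546.6 -743.3] [ 90.5 214.9] 175.9
t red@200 [229. 165.] [637.9 367.9] [ 58.  231.5] 128.5
t red@200 [326. 115.] [777.7  93.6] [19.9 23.2] 179.1
can [364.89768839 117.95976751]
glue [325.99373778 116.04235052]
tape 3.6 0
glue 3.6 0
can 3.5 0
t1 3.8 0
b 3.7 0
t2 3.9 0
```

```bash
python3 -m handwheel '[[0,0,0,0],[0,0,0,0],[0,0,0,0]]'; python3 - <<'E'
from meas import *
from cell import manip
ct=cams.get_calibration("top");t=cams.camera("top")[:,:,::-1].copy()
print([b for b in blobs(t,ct,(0,0,110),(180,60,255),56,15,900) if b[0][0]==449])
a=cv2.imread("pics/top2.png");print([b for b in blobs(a,ct,(0,0,110),(180,60,255),56,15,900) if b[0][0]==449])
print(manip.sign_off())
E
```

```text
clock: 50.05
eef_pos: [342.6, -216.5, 242.4]
eef_rot: [-3.14, -0.01, 3.137]
wrist_force: [0.8, 0.9, 0.4]
finger_gap: 0.3
[(array([449., 200.]), array([ 540.6, -300.6]), array([ 39.1, 114.8]), 87.3)]
[(array([449., 252.]), array([ 373.4, -293.8]), array([ 34.5, 113.8]), 89.1)]
the job is handed in; nothing more can be done
None
```

The bench is tidied and the job was handed in at about 50 s of robot time.

- **Lid:** I levered it open with the putty knife's blade. It stands at about 95°, and the last top view shows it still upright.
- **V-blocks:** I found two, and both are in the case. The wrist camera saw them there soon after I placed them; I did not check the case again at the end.
- **Chisels and knife:** Both yellow chisels and the knife were seen lying side by side in the drawer before I closed it. No yellow handle shows on the bench in the last top view.
- **Drawer:** It was pushed about 165 mm to a hard stop. The handle then measured where it should with the drawer fully home (front edge about 521 mm), and it had not moved in a second picture. I did not observe the click as such.
- **Left alone:** In the last top view, the spray can, glue bottle, tape roll and blue/turquoise look-alikes are unchanged.

**What went wrong:**
- **First pry attempt:** I lifted the knife before the jaws had fully closed, so the blade sat about 8 mm too low. It hit the case wall below the notch and slid back in the grip. I set the knife down, regripped it, and the second try worked.
- **Drawer push:** The wrist force briefly read about 46 N at the stop, taken on the closed fingers. That is well under the 120 N wrist limit. It would break the 40 N limit only if the fingers count as the gripper's body.

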